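Load the orbital shaker in balance

ROBOT

A 6-joint arm with a two-finger parallel gripper is mounted at the origin on a cart in front of the work surface, level with it; the furniture and walls round the work are solid. World frame = base frame: x ahead of the robot, y to its left, z up, the work surface at z = 0. Lengths are in m, angles in degrees, forces in N, time in s.
With the tool pointing down it reaches from about 0.375 to 0.9 m from the base axis. Payload 3.1 kg.
Tool frame: the origin (TCP) lies at the very end of the fingers, on their centre line; the grasp point (between the pads) lies 19 mm behind it; z points along the fingers, y is the line along which they close (so a half turn about z gives the same grasp; the last joint's range is limited). The gripper opens to 87 mm and grips with 3 to 60 N. Pads are 19 mm wide; open, the fingers measure 117 mm over their backs; the gripper's body (75 mm by 190 mm) begins 51 mm behind the grasp point.
Start: joints at [-75.888, 30.224, 82.088, -0, 67.689, -10.227], TCP at [0.258, -0.569, 0.223] pointing down, gripper open.
Joint ranges: [-176.69, 176.69], [-43.24, 126.21], [12.49, 139.97], [-82, 262], [0, 151.66], [-163.58, 163.58]. Speed limits (degrees/s): [159.86, 159.86, 180, 180, 180, 180].

INTERFACE

Orientations are given as a 3x3 rotation matrix whose columns are the frame's x, y, z axes.
In Python, from rig import bot gives the robot as it stands.
- The arm moves only by the tool move_arm, never from a script. Its argument "increments" is a list of rows, each an object with "xyz": the shift along the tool's x, y, z in mm, a list of three; "roll": the turn about the tool's z in rad; "grip": the opening in per cent of the stroke, from 0 (shut) to 100 (fully open). A call has 1 to 5 rows; each row shifts and turns the commanded pose from where the row before left it, along the tool's axes as they then stand; what a row does not reach is not made up. A row lasts 1/12 s, in which the tool goes at most 41.7 mm and 7.16 degrees, less where a joint would pass 70% of its speed; a pose out of reach is approached as far as the arm can. A call is refused whole if a number of a shift passes 41.7 or a number of a turn 0.125, either way. A call with a gripper value outside its range is refused whole. The fingers move at their own pace and stop on an object; the grip force is fixed at half the most. Time passes only in rows, so rows that do not move let the fingers close. It gives the time, the measured TCP pose, the force, the opening and the grip force at its end, in the units of the state.
- bot.read_state(): the state, without advancing time (a new reading comes with each control period).
- bot.capture(name): name is "scene" or "top"; returns (picture, depth): 384x512x3 uint8, red, green, blue; 384x512 float32, m along the optical axis (not along the pixel's ray), 0 where there is no reading.
- bot.camera_model(name): a dict with "intrinsics" (3x3 intrinsics, pixels), "rvec" (rotation vector, rad) and "tvec" (3), from world to camera coordinates, as OpenCV has them. Camera axes: x right, y down, z forward; pixel columns grow to the right and rows downward; lengths in m; the calibration is good to about 2 mm. A picture is of the moment at which its call begins. camera_model takes no time and is no camera call.
- bot.hand_in(): hands the job in; it is judged then, once.
Trained networks look in the newest picture that a camera, given by its name, has taken for a name from the list of things; names that differ only in an ending like _2 or _b are one class to them, and where a whole thing is asked for, a point or a joint stands for the part that bears it (a point fixed in the world has none). Each returns a list of dicts, best first, with "conf" (0 to 1); they miss things now and then, are a little off and sometimes report something else, mostly with a low value. They report only what shows in the picture. A call takes as long as a camera call. They do not tell look-alikes from the thing itself.
- bot.spot_in(label, camera): "at" ([x, y, z] in m, in the coordinates of the camera as it stood for that picture, good to about 4 mm: the middle of the surface that is visible of it).
- bot.trace(label, camera): "mask" (384x512 bool, what is visible of it).
The state is a dict: "time_s": time; "joint_positions": joint angles; "qvel": joint speeds; "tau": joint torques, N m; "position": TCP position; "tcp_rot": TCP orientation; "force": force on the tool from outside, world axes, zero at the start; "moment": the same for the moment, N m; "opening": opening from 0.0 (shut) to 1.0 (fully open); "grasp_force": force on a finger pad.
Only numpy, scipy, OpenCV 4.12 (cv2) and the standard library are available. Lean on these libraries where they do the work, as an engineer would, in place of code of your own. Each camera call takes 0.05 s, during which the arm holds its last target. There are 200 camera calls.

TASK

Load the orbital shaker so that it will run in balance: three bottles already stand in its outer cups, and each of them has a twin on the worktop that belongs in the outer cup straight across the centre from it; the one bottle without a twin goes in the middle cup. Set every bottle down gently, upright and right down on the floor of its cup, and leave the three that were already loaded where they are.

Things in the scene. Friction and masses are not known exactly. Their poses are not given: they have to be found in the camera images.
- shaker: Fixed white orbital shaker. Origin on worktop under centre of its round platform (288 mm wide, top at z 52 mm); x points away from its control strip (knob), y left of that. Seven equal grey cups: one at the centre, six 94 mm out at 0, 60 .. 300 degrees from x towards y (0, 120, 240 filled at start). Each 76 mm wide inside, flared to 86 mm at its mouth 20 mm up; floor = platform.
- buffer_a: Already stands in an outer cup of the shaker; stays there. Clear lab bottle with an orange screw cap, 60 mm across, 122 mm tall; it narrows above 90 mm and the cap, 39 mm across, takes the top 20 mm. 0.27 kg. Origin at the centre of its underside, z up; round, so yaw is of no account.
- buffer_b: Stands on the worktop; the twin of buffer_a. Clear lab bottle with an orange screw cap, 60 mm across, 122 mm tall; it narrows above 90 mm and the cap, 39 mm across, takes the top 20 mm. 0.27 kg. Origin at the centre of its underside, z up; round, so yaw is of no account.
- jar_a: Already stands in an outer cup of the shaker; stays there. White straight-sided wide-mouth jar, 62 mm across up to 60 mm height, with a ribbed white lid 58 mm across from 65 to 84 mm (its top). 0.18 kg. Origin at the centre of its underside, z up; round, so yaw is of no account.
- jar_b: Stands on the worktop; the twin of jar_a. White straight-sided wide-mouth jar, 62 mm across up to 60 mm height, with a ribbed white lid 58 mm across from 65 to 84 mm (its top). 0.18 kg. Origin at the centre of its underside, z up; round, so yaw is of no account.
- amber_a: Already stands in an outer cup of the shaker; stays there. Round-shouldered brown glass bottle with a white paper band and a black screw cap, 64 mm across, narrowing above 62 mm to a neck of 29 mm; cap 37 mm across from 84 to 104 mm (its top). 0.24 kg. Origin at the centre of its underside, z up; round, so yaw is of no account.
- amber_b: Stands on the worktop; the twin of amber_a. Round-shouldered brown glass bottle with a white paper band and a black screw cap, 64 mm across, narrowing above 62 mm to a neck of 29 mm; cap 37 mm across from 84 to 104 mm (its top). 0.24 kg. Origin at the centre of its underside, z up; round, so yaw is of no account.
- media: Stands on the worktop; the only one of its kind in the job. Large clear glass bottle with a blue screw cap, 67 mm across, 142 mm tall; it narrows above 100 mm and the cap, 42 mm across, takes the top 20 mm. About 0.3 to 0.45 kg. Origin at the centre of its underside, z up; yaw is of no account.
Not all that is in view belongs to the job. Leave any purple look-alike of the buffer_a alone. What is shaped like the jar_b but yellow is not meant.

How it is judged (in metres and radians):
At the end, for the whole second after the job is handed in: Each twin stands in the outer cup straight across the centre from its like, the blue-capped bottle in the middle cup, the three first ones still in theirs: each within 11 mm of its cup's centre in x and y, on its floor within 5 mm, upright within 4 degrees, at rest, released (((x of buffer_a in the frame of shaker between 0.083 and 0.105 m and y of buffer_a in the frame of shaker between -0.011 and 0.011 m and x of buffer_b in the frame of shaker between -0.105 and -0.083 m and y of buffer_b in the frame of shaker between -0.011 and 0.011 m) or (x of buffer_a in the frame of shaker between -0.058 and -0.036 m and y of buffer_a in the frame of shaker between 0.0704 and 0.0924 m and x of buffer_b in the frame of shaker between 0.036 and 0.058 m and y of buffer_b in the frame of shaker between -0.0924 and -0.0704 m) or (x of buffer_a in the frame of shaker between -0.058 and -0.036 m and y of buffer_a in the frame of shaker between -0.0924 and -0.0704 m and x of buffer_b in the frame of shaker between 0.036 and 0.058 m and y of buffer_b in the frame of shaker between 0.0704 and 0.0924 m)) and ((x of jar_a in the frame of shaker between 0.083 and 0.105 m and y of jar_a in the frame of shaker between -0.011 and 0.011 m and x of jar_b in the frame of shaker between -0.105 and -0.083 m and y of jar_b in the frame of shaker between -0.011 and 0.011 m) or (x of jar_a in the frame of shaker between -0.058 and -0.036 m and y of jar_a in the frame of shaker between 0.0704 and 0.0924 m and x of jar_b in the frame of shaker between 0.036 and 0.058 m and y of jar_b in the frame of shaker between -0.0924 and -0.0704 m) or (x of jar_a in the frame of shaker between -0.058 and -0.036 m and y of jar_a in the frame of shaker between -0.0924 and -0.0704 m and x of jar_b in the frame of shaker between 0.036 and 0.058 m and y of jar_b in the frame of shaker between 0.0704 and 0.0924 m)) and ((x of amber_a in the frame of shaker between 0.083 and 0.105 m and y of amber_a in the frame of shaker between -0.011 and 0.011 m and x of amber_b in the frame of shaker between -0.105 and -0.083 m and y of amber_b in the frame of shaker between -0.011 and 0.011 m) or (x of amber_a in the frame of shaker between -0.058 and -0.036 m and y of amber_a in the frame of shaker between 0.0704 and 0.0924 m and x of amber_b in the frame of shaker between 0.036 and 0.058 m and y of amber_b in the frame of shaker between -0.0924 and -0.0704 m) or (x of amber_a in the frame of shaker between -0.058 and -0.036 m and y of amber_a in the frame of shaker between -0.0924 and -0.0704 m and x of amber_b in the frame of shaker between 0.036 and 0.058 m and y of amber_b in the frame of shaker between 0.0704 and 0.0924 m)) and x of media in the frame of shaker between -0.011 and 0.011 m and y of media in the frame of shaker between -0.011 and 0.011 m and z of buffer_a in the frame of shaker between 0.047 and 0.057 m and angle between each of buffer_a, jar_a, amber_a, buffer_b, jar_b, amber_b, media's own z axis and vertical below 0.07 rad and linear speed of each of buffer_a, jar_a, amber_a, buffer_b, jar_b, amber_b, media below 0.02 m/s and z of jar_a in the frame of shaker between 0.047 and 0.057 m and z of amber_a in the frame of shaker between 0.047 and 0.057 m and z of buffer_b in the frame of shaker between 0.047 and 0.057 m and z of jar_b in the frame of shaker between 0.047 and 0.057 m and z of amber_b in the frame of shaker between 0.047 and 0.057 m and z of media in the frame of shaker between 0.047 and 0.057 m); the robot touches nothing.
It fails at once if a bottle that was already in its cup is lifted out or moved to another place (distance of any of buffer_a, jar_a, amber_a from where it was at the start of the episode above 0.03 m).
It fails at once if a bottle is tipped over (angle between any of buffer_a, jar_a, amber_a, buffer_b, jar_b, amber_b, media's own z axis and vertical above 0.6 rad).
It fails at once if a bottle is dropped or banged onto the shaker instead of being set down (as by a fall of some 3 cm) (contact force between any of buffer_a, buffer_b and shaker above 110 N or contact force between any of jar_a, jar_b and shaker above 70 N or contact force between any of amber_a, amber_b and shaker above 90 N or contact force between media and shaker above 150 N).
It also fails if it takes over 102 s, if anything falls off the work surface, if the arm or the gripper's body presses on something with over 40 N, if the wrist force passes 120 N, or if a joint passes its speed limit or range.

## Working session

There is one attempt and no reset: what is moved stays moved. The work goes in short steps, Python scripts to look and compute and a tool call to move; the robot and the scene stay as the last step left them, time stands still between calls to the robot, and variables do not carry over. Pictures are saved under pics/ and viewed, at most 14 in all, crops included, and the job is handed in when it is done.

Besides the shell and the picture viewer there is one more tool, called by a JSON object that holds its "name" and its "arguments". move_arm: Moves the arm, as the interface text tells. Its arguments: {"type":"object","properties":{"increments":{"type":"array"}},"required":["increments"]}

```bash
ls; mkdir -p pics; python3 - <<'E'
from rig import bot
import cv2,numpy as np
for n in("scene","top"):
    p,d=bot.capture(n); cv2.imwrite(f"pics/{n}0.png",p[:,:,::-1]); np.save(f"{n}0.npy",d)
    m=bot.camera_model(n);R=cv2.Rodrigues(np.array(m["rvec"]))[0];print(n,m["intrinsics"],(-R.T@np.ravel(m["tvec"])).round(3),R.round(2).tolist())
s=bot.read_state();print(s["position"],np.array(s["tcp_rot"]).round(3).tolist(),s["time_s"],s["opening"])
E
```

```text
pics
scene [[380.53863857   0.         250.44870709]
 [  0.         380.53863857 187.22275816]
 [  0.           0.           1.        ]] [0.076 0.728 0.9  ] [[-0.86, -0.51, -0.01], [-0.35, 0.6, -0.71], [0.37, -0.61, -0.7]]
top [[414.99794357   0.         255.18308271]
 [  0.         414.99794357 193.17060364]
 [  0.           0.           1.        ]] [0.027 0.021 1.424] [[0.04, -1.0, 0.0], [-0.94, -0.03, -0.34], [0.34, 0.01, -0.94]]
[ 0.25746065 -0.56877754  0.22167482] [[0.911, 0.412, -0.0], [0.412, -0.911, 0.002], [0.0, -0.002, -1.0]] 0.1 0.9967474067951319
```

View pics/top0.png

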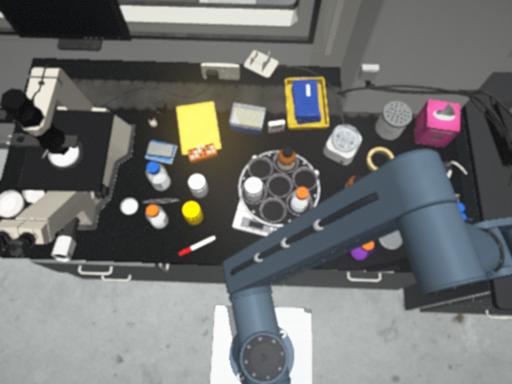

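View pics/scene0.png

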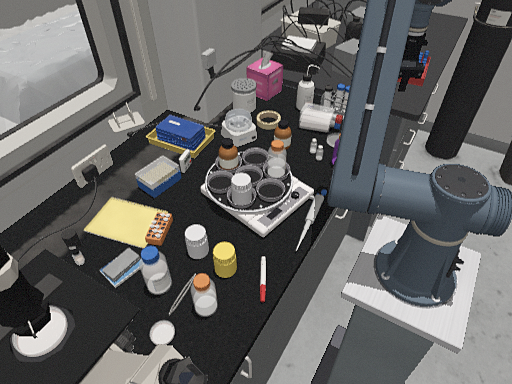

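Top picture: the shaker is at (279,190), with jar_a at (254,190), amber_a at (287,158) and buffer_a at (301,200). The knob strip is at the lower left.

Candidates, by top-picture pixel:
- **Media:** blue cap at (157,172).
- **jar_b:** white jar at (198,185). The yellow jar at (192,212) is not meant.
- **buffer_b:** orange cap at (155,212). The purple look-alike near (360,253) is to be left alone.
- **amber_b:** brown bottle at scene (283,135), mostly hidden by the arm in the top view.

```bash
cat > h.py <<'E'
from rig import bot
import cv2,numpy as np
from scipy.optimize import least_squares
def cam(n):
    m=bot.camera_model(n);return np.array(m["intrinsics"]),cv2.Rodrigues(np.array(m["rvec"]))[0],np.ravel(m["tvec"])
def world(n,d):
    K,R,t=cam(n);v,u=np.mgrid[:d.shape[0],:d.shape[1]]
    p=np.stack([(u-K[0,2])/K[0,0]*d,(v-K[1,2])/K[1,1]*d,d],-1);w=(p-t)@R;w[d<=0]=np.nan;return w
def captop(n,d,mask,top,r):
    "disc centre from mask points within 5 mm of the top height"
    w=world(n,d)[mask&(d>0)]
    q=w[abs(w[:,2]-top)<.006][:,:2]
    if len(q)<5:return None
    c=np.median(q,0);q=q[np.hypot(*(q-c).T)<r*1.3]
    return cv2.minEnclosingCircle(q.astype(np.float32))[0],q.mean(0).round(4),len(q)
TOP=dict(buffer_b=(.122,.0195),jar_b=(.084,.029),amber_b=(.104,.0185),media=(.142,.021))
E
python3 - <<'E'
from h import *
for n in("top","scene"):
    p,d=bot.capture(n);w=world(n,d)
    for l,(h,r) in TOP.items():
        for o in bot.trace(l,n):
            m=o["mask"].astype(bool);q=w[m&(d>0)]
            if len(q)<8: continue
            zt=np.percentile(q[:,2],95);v,u=np.nonzero(m)
            base=.052 if zt>h+.026 else 0
            print(n,l,round(o["conf"],2),"px",int(u.mean()),int(v.mean()),"ztop",zt.round(3),captop(n,d,m,h+base,r),p[m].mean(0).astype(int))
    # shaker: grey rims/platform edge
    s=bot.spot_in("shaker",n)
    R,t=cam(n)[1:]
    for o in s: print("shaker",o["conf"],((np.array(o["at"])-t)@R).round(3))
E
```

```text
top buffer_b 0.77 px 156 215 ztop 0.126 ((0.4316518306732178, 0.372917115688324), array([0.43  , 0.3732]), 102) [199 170 142]
top buffer_b 0.67 px 299 200 ztop 0.177 ((0.4901566803455353, -0.11383259296417236), array([ 0.4898, -0.1136]), 108) [201 174 151]
top buffer_b 0.53 px 362 251 ztop 0.125 ((0.33861446380615234, -0.3271482288837433), array([ 0.3344, -0.3297]), 60) [152  85 135]
top jar_b 0.76 px 197 185 ztop 0.088 ((0.5505568385124207, 0.2418007254600525), array([0.5501, 0.2418]), 194) [204 204 203]
top jar_b 0.67 px 192 213 ztop 0.088 ((0.45021674036979675, 0.25416314601898193), array([0.4493, 0.2528]), 212) [210 197  13]
top jar_b 0.61 px 253 189 ztop 0.14 ((0.5250119566917419, 0.04471714422106743), array([0.5247, 0.0447]), 214) [205 205 205]
top jar_b 0.25 px 300 199 ztop 0.177 ((0.47843146324157715, -0.11051928251981735), array([ 0.4676, -0.1069]), 26) [206 178 154]
top amber_b 0.74 px 286 158 ztop 0.158 ((0.6450998187065125, -0.06633691489696503), array([ 0.644 , -0.0667]), 81) [119  93  70]
top amber_b 0.55 px 352 180 ztop 0.106 ((0.5756753087043762, -0.3100947141647339),
[... 739 characters left out ...]
085 ((0.4522997736930847, 0.25514745712280273), array([0.4506, 0.2581]), 311) [187 168  87]
scene jar_b 0.71 px 240 188 ztop 0.137 ((0.5278849601745605, 0.048516836017370224), array([0.5256, 0.0498]), 218) [169 167 167]
scene amber_b 0.64 px 283 133 ztop 0.103 ((0.5712936520576477, -0.31223583221435547), array([ 0.57 , -0.311]), 46) [110  88  68]
scene amber_b 0.62 px 241 189 ztop 0.137 None [166 164 164]
scene amber_b 0.59 px 227 154 ztop 0.155 ((0.6467705965042114, -0.06410282105207443), array([ 0.6458, -0.0617]), 68) [115  95  77]
scene media 0.97 px 154 270 ztop 0.142 ((0.5766612887382507, 0.3864230215549469), array([0.5762, 0.3883]), 205) [134 141 152]
shaker 0.62 [ 0.488 -0.002  0.048]
```

```bash
python3 - <<'E'
import cv2
a=cv2.imread("pics/top0.png")[125:255,100:400]
b=cv2.imread("pics/scene0.png")[100:330,80:350]
import numpy as np
a=cv2.resize(a,(600,260),interpolation=cv2.INTER_CUBIC);cv2.imwrite("pics/c1.png",a)
cv2.imwrite("pics/c2.png",cv2.resize(b,None,fx=2.5,fy=2.5,interpolation=cv2.INTER_CUBIC))
E
```

```text
(no output)
```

View pics/c2.png

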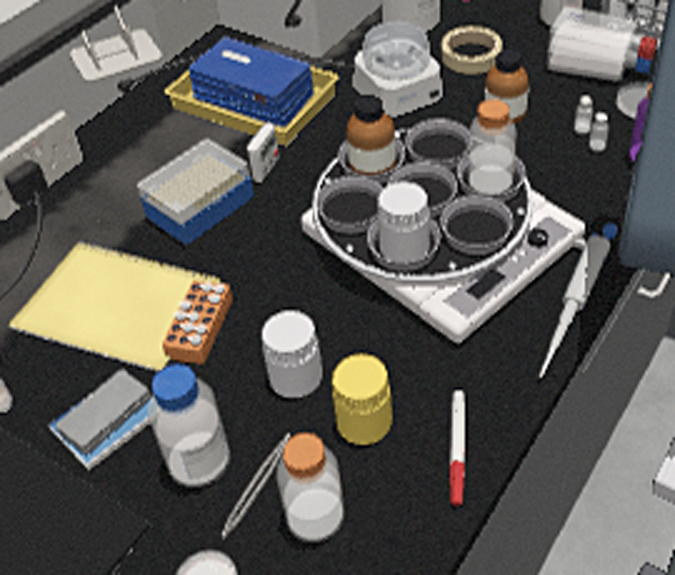

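The crop confirms the choices. Blue-capped media is at scene (150,250), the white jar at (196,235) next to the yellow one at (225,255). buffer_b's orange cap is at (202,282), and amber_b is behind the shaker at (283,130). Next I fit the shaker from its cup rims.

```bash
cat >> h.py <<'E'
def shaker(zoff=0,c0=(.554,-.043,np.radians(-13.3)),cams=("top","scene")):
    for n,dz in zip(cams,(.003,0)):
        p,d=bot.capture(n);w=world(n,d).reshape(-1,3);rgb=p.reshape(-1,3).astype(int)
        k=(abs(w[:,2]-.0715-dz)<.003)&(np.hypot(w[:,0]-c0[0],w[:,1]-c0[1])<.16)
        q=w[k,:2]
        def res(x):
            a=x[2]+np.radians(60)*np.arange(6);c=np.vstack([x[:2],x[:2]+.094*np.c_[np.cos(a),np.sin(a)]])
            D=np.hypot(*(q[:,None]-c[None]).transpose(2,0,1));return np.abs(D-.0435).min(1)
        best=least_squares(res,c0,loss="cauchy",f_scale=.002)
        e=w[(abs(w[:,2]-.052-dz)<.006)&(np.hypot(w[:,0]-c0[0],w[:,1]-c0[1])<.165),:2]
        print(n,len(q),best.x[:2].round(4),np.degrees(best.x[2]).round(2),"med res",np.median(res(best.x)).round(4))
E
python3 - <<'E'
from h import *
shaker()
E
```

```text
top 246 [ 0.5533 -0.0453] -12.67 med res 0.001
scene 461 [ 0.5555 -0.0428] -12.82 med res 0.0013
```

{"name": "move_arm", "arguments": {"increments": [{"xyz":[0,0,0],"roll":-0.1156,"grip":100},{"xyz":[0,0,0],"roll":-0.1156,"grip":100},{"xyz":[0,0,0],"roll":-0.1156,"grip":100},{"xyz":[0,0,0],"roll":-0.1156,"grip":100}]}}

```text
time_s: 1.13
position: [0.2576, -0.5694, 0.2226]
tcp_rot: [[0.627, 0.779, 0.0], [0.779, -0.627, -0.0], [-0.0, 0.0, -1.0]]
force: [0.3, 0.5, -0.7]
opening: 1.0
grasp_force: 0.0
```

{"name": "move_arm", "arguments": {"increments": [{"xyz":[0,0,0],"roll":-0.1156,"grip":100},{"xyz":[0,0,0],"roll":-0.1156,"grip":100},{"xyz":[0,0,0],"roll":-0.1156,"grip":100},{"xyz":[0,0,0],"roll":-0.1156,"grip":100}]}}

```text
time_s: 1.47
position: [0.2576, -0.5694, 0.2226]
tcp_rot: [[0.214, 0.977, 0.0], [0.977, -0.214, -0.0], [-0.0, 0.0, -1.0]]
force: [0.4, -0.6, 0.1]
opening: 0.995
grasp_force: 0.0
```

{"name": "move_arm", "arguments": {"increments": [{"xyz":[21.3,16.6,0],"roll":0,"grip":100},{"xyz":[21.3,16.6,0],"roll":0,"grip":100},{"xyz":[21.3,16.6,0],"roll":0,"grip":100},{"xyz":[21.3,16.6,0],"roll":0,"grip":100},{"xyz":[21.3,16.6,0],"roll":0,"grip":100}]}}

```text
time_s: 1.88
position: [0.3627, -0.483, 0.2226]
tcp_rot: [[0.22, 0.976, 0.0], [0.976, -0.22, -0.0], [-0.0, 0.0, -1.0]]
force: [-0.0, -0.1, -0.4]
opening: 1.0
grasp_force: 0.0
```

{"name": "move_arm", "arguments": {"increments": [{"xyz":[21.3,16.6,0],"roll":0,"grip":100},{"xyz":[21.3,16.6,0],"roll":0,"grip":100},{"xyz":[21.3,16.6,0],"roll":0,"grip":100},{"xyz":[21.3,16.6,0],"roll":0,"grip":100},{"xyz":[21.3,16.6,0],"roll":0,"grip":100}]}}

```text
time_s: 2.3
position: [0.4673, -0.3971, 0.2227]
tcp_rot: [[0.219, 0.976, 0.0], [0.976, -0.219, -0.0], [-0.0, 0.0, -1.0]]
force: [0.7, 0.1, -0.8]
opening: 1.003
grasp_force: 0.0
```

{"name": "move_arm", "arguments": {"increments": [{"xyz":[21.3,16.6,0],"roll":0,"grip":100},{"xyz":[21.3,16.6,0],"roll":0,"grip":100},{"xyz":[21.3,16.6,0],"roll":0,"grip":100},{"xyz":[21.3,16.6,0],"roll":0,"grip":100},{"xyz":[21.3,16.6,0],"roll":0,"grip":100}]}}

```text
time_s: 2.72
position: [0.5716, -0.3114, 0.2226]
tcp_rot: [[0.219, 0.976, 0.0], [0.976, -0.219, -0.0], [-0.0, 0.0, -1.0]]
force: [1.0, 0.7, 0.0]
opening: 1.001
grasp_force: 0.0
```

```bash
python3 - <<'E'
from h import *
for n in("top","scene"):
    p,d=bot.capture(n)
    if n=="scene":cv2.imwrite("pics/s1.png",cv2.resize(p[60:200,190:400,::-1],None,fx=3,fy=3))
    for o in bot.trace("amber_b",n):
        m=o["mask"].astype(bool);v,u=np.nonzero(m)
        for z in(.104,.107): print(n,int(u.mean()),int(v.mean()),z,captop(n,d,m,z,.0185))
E
```

```text
scene 227 154 0.104 ((0.6336135864257812, -0.04743006080389023), array([ 0.6293, -0.0438]), 44)
scene 227 154 0.107 ((0.6353316903114319, -0.04494674876332283), array([ 0.6331, -0.0409]), 38)
scene 283 132 0.104 ((0.5702676177024841, -0.31444069743156433), array([ 0.5712, -0.3118]), 52)
scene 283 132 0.107 ((0.571792483329773, -0.31189003586769104), array([ 0.5717, -0.3117]), 47)
```

View pics/s1.png

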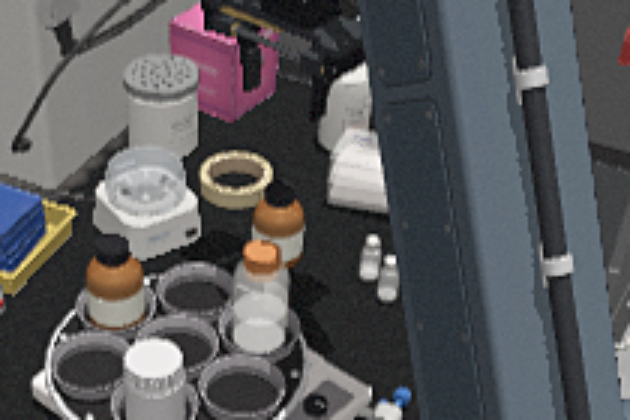

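The gripper hangs over amber_b (crop (280,190)), and its open fingers straddle the bottle's line. I'll go down.

{"name": "move_arm", "arguments": {"increments": [{"xyz":[-2.7,-1,30],"roll":0,"grip":100},{"xyz":[0,0,35],"roll":0,"grip":100},{"xyz":[0,0,35],"roll":0,"grip":100},{"xyz":[0,0,28],"roll":0,"grip":100},{"xyz":[0,0,19.6],"roll":0,"grip":100}]}}

```text
time_s: 3.33
position: [0.5664, -0.3151, 0.072]
tcp_rot: [[0.221, 0.975, -0.004], [0.975, -0.221, 0.002], [0.001, -0.004, -1.0]]
force: [-0.6, 0.1, -0.8]
opening: 1.004
grasp_force: 0.0
```

{"name": "move_arm", "arguments": {"increments": [{"xyz":[0,0,0],"roll":0,"grip":60},{"xyz":[0,0,0],"roll":0,"grip":20},{"xyz":[0,0,0],"roll":0,"grip":0},{"xyz":[0,0,0],"roll":0,"grip":0},{"xyz":[0,0,0],"roll":0,"grip":0}]}}

```text
time_s: 3.75
position: [0.57, -0.3158, 0.0771]
tcp_rot: [[0.22, 0.976, 0.003], [0.976, -0.22, -0.002], [-0.002, 0.003, -1.0]]
force: [0.1, 0.1, -0.1]
opening: 0.703
grasp_force: 0.0
```

{"name": "move_arm", "arguments": {"increments": [{"xyz":[0,0,0],"roll":0,"grip":0},{"xyz":[0,0,0],"roll":0,"grip":0},{"xyz":[0,0,0],"roll":0,"grip":0},{"xyz":[0,0,0],"roll":0,"grip":0}]}}

```text
time_s: 4.08
position: [0.5735, -0.3167, 0.0791]
tcp_rot: [[0.22, 0.975, 0.01], [0.975, -0.22, -0.005], [-0.003, 0.011, -1.0]]
force: [2.1, 0.2, 17.5]
opening: 0.417
grasp_force: 27.7
```

The fingertips wedged on the shoulder (17 N upward). I'll open, rise, and grip the cap only.

{"name": "move_arm", "arguments": {"increments": [{"xyz":[0,0,0],"roll":0,"grip":70},{"xyz":[0,0,0],"roll":0,"grip":70},{"xyz":[0,2,-5],"roll":0,"grip":70},{"xyz":[0,1,-5],"roll":0,"grip":70},{"xyz":[0,0,0],"roll":0,"grip":70}]}}

```text
time_s: 4.5
position: [0.5725, -0.3156, 0.086]
tcp_rot: [[0.219, 0.976, 0.001], [0.976, -0.219, -0.001], [-0.001, 0.001, -1.0]]
force: [0.2, 0.6, -0.3]
opening: 0.671
grasp_force: 0.0
```

{"name": "move_arm", "arguments": {"increments": [{"xyz":[0,0,0],"roll":0,"grip":40},{"xyz":[0,0,0],"roll":0,"grip":0},{"xyz":[0,0,0],"roll":0,"grip":0},{"xyz":[0,0,0],"roll":0,"grip":0},{"xyz":[0,0,0],"roll":0,"grip":0}]}}

```text
time_s: 4.92
position: [0.5722, -0.3155, 0.0847]
tcp_rot: [[0.22, 0.976, 0.001], [0.976, -0.22, -0.0], [0.0, 0.001, -1.0]]
force: [1.8, -0.3, -1.5]
opening: 0.405
grasp_force: 16.2
```

{"name": "move_arm", "arguments": {"increments": [{"xyz":[0,0,0],"roll":0,"grip":0},{"xyz":[0,0,0],"roll":0,"grip":0}]}}

```text
time_s: 5.08
position: [0.572, -0.3154, 0.0846]
tcp_rot: [[0.219, 0.976, -0.0], [0.976, -0.219, 0.0], [0.0, -0.0, -1.0]]
force: [0.6, -0.9, -1.3]
opening: 0.403
grasp_force: 30.0
```

{"name": "move_arm", "arguments": {"increments": [{"xyz":[0,0,-8],"roll":0,"grip":0},{"xyz":[0,0,-18],"roll":0,"grip":0},{"xyz":[0,0,-26],"roll":0,"grip":0},{"xyz":[0,0,-32],"roll":0,"grip":0},{"xyz":[0,0,-34],"roll":0,"grip":0}]}}

```text
time_s: 5.5
position: [0.5706, -0.3145, 0.203]
tcp_rot: [[0.219, 0.976, -0.004], [0.976, -0.219, 0.003], [0.002, -0.004, -1.0]]
force: [0.5, -0.7, -1.9]
opening: 0.402
grasp_force: 30.0
```

{"name": "move_arm", "arguments": {"increments": [{"xyz":[0,0,-34],"roll":0,"grip":0},{"xyz":[0,0,-28],"roll":0,"grip":0},{"xyz":[0,0,-18],"roll":0,"grip":0},{"xyz":[0,0,-7],"roll":0,"grip":0},{"xyz":[0,0,0],"roll":0,"grip":0}]}}

```text
time_s: 5.92
position: [0.5725, -0.3157, 0.2923]
tcp_rot: [[0.219, 0.976, 0.003], [0.976, -0.219, -0.002], [-0.002, 0.003, -1.0]]
force: [-0.1, 0.7, -3.2]
opening: 0.407
grasp_force: 30.0
```

```bash
cat >> h.py <<'E'
def state():
    s=bot.read_state();print(s["time_s"],np.round(s["position"],4),"open",round(s["opening"],3),"gf",s["grasp_force"],"F",np.round(s["force"],1),"j",np.round(s["joint_positions"],1));return s
def need(target,s=None):
    s=s or bot.read_state();R=np.array(s["tcp_rot"]);print("need tool mm",(R.T@(np.array(target)-s["position"])*1000).round(1))
E
python3 - <<'E'
from h import *
s=state();need([.4628,-.0233,s["position"][2]])
for n in("top","scene"):
    p,d=bot.capture(n)
    for o in bot.trace("amber_b",n):
        m=o["mask"].astype(bool);v,u=np.nonzero(m);w=world(n,d)[m&(d>0)];print(n,o["conf"],int(u.mean()),int(v.mean()),np.median(w,0).round(3),np.percentile(w[:,2],[3,97]).round(3))
    if n=="scene":cv2.imwrite("pics/s2.png",cv2.resize(p[20:220,170:400,::-1],None,fx=2.5,fy=2.5))
E
```

```text
5.9167 [ 0.5725 -0.3157  0.2923] open 0.407 gf 29.999763887026347 F [-0.1  0.7 -3.2] j [-38.7  28.8  73.   -0.   78.  -26. ]
need tool mm [ 261.3 -171.1   -1. ]
scene 0.84 285 86 [ 0.562 -0.294  0.257] [0.208 0.307]
scene 0.63 228 154 [ 0.635 -0.049  0.117] [0.063 0.156]
```

View pics/s2.png

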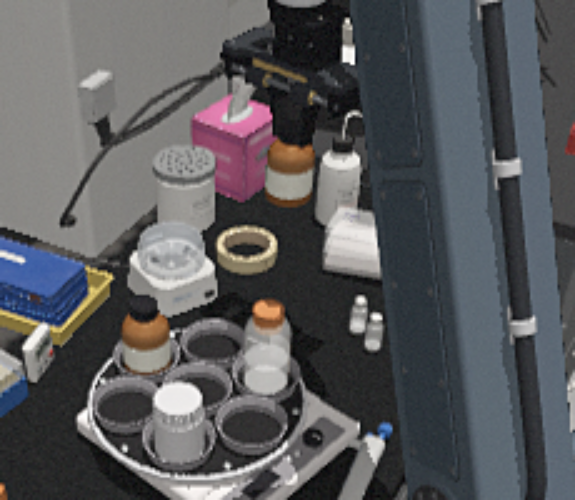

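The bottle hangs upright from its cap at crop (290,175). I'll carry it over its cup.

{"name": "move_arm", "arguments": {"increments": [{"xyz":[8,-5,0],"roll":0,"grip":0},{"xyz":[16,-10,0],"roll":0,"grip":0},{"xyz":[23,-15,0],"roll":0,"grip":0},{"xyz":[29,-19,0],"roll":0,"grip":0},{"xyz":[31,-20,0],"roll":0,"grip":0}]}}

```text
time_s: 6.53
position: [0.5269, -0.1945, 0.2884]
tcp_rot: [[0.221, 0.975, -0.002], [0.975, -0.221, 0.002], [0.001, -0.003, -1.0]]
force: [1.6, 1.8, -1.7]
opening: 0.399
grasp_force: 30.0
```

{"name": "move_arm", "arguments": {"increments": [{"xyz":[31,-20,0],"roll":0,"grip":0},{"xyz":[31,-20,0],"roll":0,"grip":0},{"xyz":[29,-19,0],"roll":0,"grip":0},{"xyz":[23,-16,0],"roll":0,"grip":0},{"xyz":[20,-13,0],"roll":0,"grip":0}]}}

```text
time_s: 6.95
position: [0.4691, -0.043, 0.289]
tcp_rot: [[0.218, 0.976, -0.003], [0.976, -0.218, 0.002], [0.001, -0.004, -1.0]]
force: [0.4, 0.2, -2.6]
opening: 0.401
grasp_force: 30.0
```

{"name": "move_arm", "arguments": {"increments": [{"xyz":[13,-9,0],"roll":0,"grip":0},{"xyz":[7.3,-5.1,0],"roll":0,"grip":0},{"xyz":[0,0,10],"roll":0,"grip":0},{"xyz":[0,0,15],"roll":0,"grip":0},{"xyz":[0,0,15],"roll":0,"grip":0}]}}

```text
time_s: 7.37
position: [0.4625, -0.0228, 0.2496]
tcp_rot: [[0.219, 0.976, 0.001], [0.976, -0.219, -0.001], [-0.0, 0.001, -1.0]]
force: [-0.2, 0.2, -3.0]
opening: 0.406
grasp_force: 30.0
```

{"name": "move_arm", "arguments": {"increments": [{"xyz":[0,0,15],"roll":0,"grip":0},{"xyz":[0,0,15],"roll":0,"grip":0},{"xyz":[0,0,10],"roll":0,"grip":0},{"xyz":[0,0,5],"roll":0,"grip":0},{"xyz":[0,0,0],"roll":0,"grip":0}]}}

```text
time_s: 7.78
position: [0.4615, -0.0229, 0.2036]
tcp_rot: [[0.22, 0.976, -0.003], [0.976, -0.22, 0.001], [0.0, -0.003, -1.0]]
force: [-0.2, 0.3, -2.5]
opening: 0.401
grasp_force: 30.0
```

```bash
python3 - <<'E'
from h import *
s=state();need([.4628,-.0233,.1366])
for n in("top","scene"):
    p,d=bot.capture(n)
    for o in bot.trace("amber_b",n):
        m=o["mask"].astype(bool);v,u=np.nonzero(m);w=world(n,d)[m&(d>0)];print(n,o["conf"],int(u.mean()),int(v.mean()),np.median(w,0).round(3),np.percentile(w[:,2],[3,97]).round(3))
    if n=="scene":cv2.imwrite("pics/s3.png",cv2.resize(p[80:250,180:340,::-1],None,fx=3.5,fy=3.5))
E
```

```text
7.7833 [ 0.4615 -0.0229  0.2036] open 0.401 gf 29.999662357731722 F [-0.2  0.3 -2.5] j [-16.7  19.5 105.9  -0.   54.9  -4. ]
need tool mm [-0.1  1.6 67. ]
scene 0.8 227 154 [ 0.635 -0.048  0.115] [0.062 0.156]
scene 0.6 271 165 [ 0.454 -0.004  0.181] [0.125 0.225]
```

View pics/s3.png

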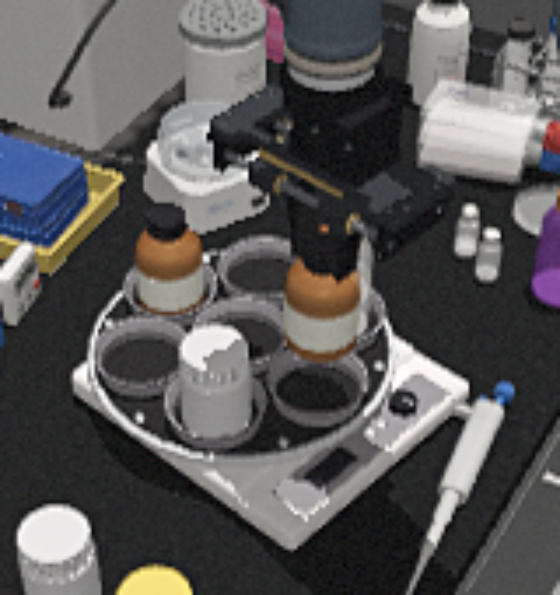

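Amber_b hangs upright over its cup (crop (320,385)), across from amber_a. I'll lower it.

{"name": "move_arm", "arguments": {"increments": [{"xyz":[0,0,10],"roll":0,"grip":0},{"xyz":[0,0,14],"roll":0,"grip":0},{"xyz":[0,0,14],"roll":0,"grip":0},{"xyz":[0,0,8],"roll":0,"grip":0},{"xyz":[0,0,5],"roll":0,"grip":0}]}}

```text
time_s: 8.4
position: [0.4623, -0.0229, 0.1536]
tcp_rot: [[0.219, 0.976, -0.0], [0.976, -0.219, 0.0], [0.0, -0.0, -1.0]]
force: [-0.4, 0.1, -2.1]
opening: 0.4
grasp_force: 30.0
```

{"name": "move_arm", "arguments": {"increments": [{"xyz":[0,0,4],"roll":0,"grip":0},{"xyz":[0,0,3],"roll":0,"grip":0},{"xyz":[0,0,3],"roll":0,"grip":0},{"xyz":[0,0,2],"roll":0,"grip":0},{"xyz":[0,0,0],"roll":0,"grip":0}]}}

```text
time_s: 8.82
position: [0.4624, -0.0229, 0.1419]
tcp_rot: [[0.219, 0.976, -0.0], [0.976, -0.219, 0.0], [0.0, -0.0, -1.0]]
force: [-0.3, 0.5, -2.2]
opening: 0.403
grasp_force: 30.0
```

{"name": "move_arm", "arguments": {"increments": [{"xyz":[0,0,1],"roll":0,"grip":0},{"xyz":[0,0,1],"roll":0,"grip":0},{"xyz":[0,0,0],"roll":0,"grip":0}]}}

```text
time_s: 9.07
position: [0.4624, -0.0229, 0.14]
tcp_rot: [[0.219, 0.976, 0.0], [0.976, -0.219, -0.0], [-0.0, 0.0, -1.0]]
force: [0.3, -0.4, -2.5]
opening: 0.4
grasp_force: 30.0
```

Another 3–4 mm down to contact.

{"name": "move_arm", "arguments": {"increments": [{"xyz":[0,0,1.5],"roll":0,"grip":0},{"xyz":[0,0,1],"roll":0,"grip":0},{"xyz":[0,0,1],"roll":0,"grip":0},{"xyz":[0,0,0],"roll":0,"grip":0}]}}

```text
time_s: 9.4
position: [0.4625, -0.0229, 0.1365]
tcp_rot: [[0.219, 0.976, 0.0], [0.976, -0.219, -0.0], [0.0, 0.0, -1.0]]
force: [-0.6, -0.1, -0.7]
opening: 0.404
grasp_force: 30.0
```

{"name": "move_arm", "arguments": {"increments": [{"xyz":[0,0,0.5],"roll":0,"grip":0},{"xyz":[0,0,0],"roll":0,"grip":75},{"xyz":[0,0,0],"roll":0,"grip":75},{"xyz":[0,0,0],"roll":0,"grip":75},{"xyz":[0,0,0],"roll":0,"grip":75}]}}

```text
time_s: 9.82
position: [0.4624, -0.0229, 0.1359]
tcp_rot: [[0.219, 0.976, 0.0], [0.976, -0.219, -0.0], [-0.0, 0.0, -1.0]]
force: [0.2, 0.4, 0.3]
opening: 0.624
grasp_force: 0.0
```

{"name": "move_arm", "arguments": {"increments": [{"xyz":[0,0,-10],"roll":0,"grip":75},{"xyz":[0,0,-25],"roll":0,"grip":75},{"xyz":[0,0,-35],"roll":0,"grip":75},{"xyz":[0,0,-35],"roll":0,"grip":75},{"xyz":[0,0,-15],"roll":0,"grip":100}]}}

```text
time_s: 10.23
position: [0.4643, -0.0234, 0.2598]
tcp_rot: [[0.219, 0.976, 0.006], [0.976, -0.219, -0.002], [-0.0, 0.007, -1.0]]
force: [0.3, -0.0, -0.3]
opening: 0.772
grasp_force: 0.0
```

```bash
cat >> h.py <<'E'
def where(l,h,r,name=None,box=None):
    for n in("top","scene"):
        p,d=bot.capture(n);dz=.003 if n=="top" else 0
        for o in bot.trace(l,n):
            m=o["mask"].astype(bool);v,u=np.nonzero(m);q=world(n,d)[m&(d>0)]
            if len(q)<8: continue
            b=.052 if np.percentile(q[:,2],95)>h+.026 else 0
            print(n,round(o["conf"],2),"px",int(u.mean()),int(v.mean()),captop(n,d,m,h+b+dz,r))
        if name and n=="scene":
            x0,y0,x1,y1=box;cv2.imwrite(f"pics/{name}.png",cv2.resize(p[y0:y1,x0:x1,::-1],None,fx=3,fy=3))
E
python3 - <<'E'
from h import *
s=state();need([.551,.244,s["position"][2]])
where("amber_b",.104,.0185); where("jar_b",.084,.029)
E
```

```text
10.2333 [ 0.4643 -0.0234  0.2598] open 0.772 gf 0.0 F [ 0.3 -0.  -0.3] j [-16.7  14.8 101.8   0.   63.   -4. ]
need tool mm [2.799e+02 2.590e+01 1.000e-01]
scene 0.84 px 271 181 ((0.46216753125190735, -0.022232357412576675), array([ 0.4618, -0.0206]), 88)
scene 0.68 px 227 155 ((0.6472904682159424, -0.06379630416631699), array([ 0.6454, -0.061 ]), 71)
scene 0.68 px 277 156 ((0.4874105453491211, -0.10451917350292206), array([ 0.4832, -0.0973]), 57)
top 0.43 px 198 181 ((0.5511139035224915, 0.24099992215633392), array([0.5574, 0.2393]), 118)
scene 0.86 px 196 242 ((0.5517996549606323, 0.24787308275699615), array([0.5515, 0.2481]), 263)
scene 0.79 px 224 260 ((0.4515966475009918, 0.2558966875076294), array([0.4495, 0.2579]), 303)
scene 0.64 px 241 189 ((0.5251156091690063, 0.04814448952674866), array([0.5249, 0.0506]), 200)
```

{"name": "move_arm", "arguments": {"increments": [{"xyz":[15,2,0],"roll":0,"grip":100},{"xyz":[32,3,0],"roll":0,"grip":100},{"xyz":[36,3,0],"roll":0,"grip":100},{"xyz":[36,3,0],"roll":0,"grip":100},{"xyz":[36,3,0],"roll":0,"grip":100}]}}

```text
time_s: 11.05
position: [0.5098, 0.1265, 0.2546]
tcp_rot: [[0.22, 0.975, -0.003], [0.975, -0.22, -0.0], [-0.001, -0.003, -1.0]]
force: [0.3, -0.2, 0.5]
opening: 0.999
grasp_force: 0.0
```

{"name": "move_arm", "arguments": {"increments": [{"xyz":[36,3,0],"roll":0,"grip":100},{"xyz":[36,3,0],"roll":0,"grip":100},{"xyz":[33,3,0],"roll":0,"grip":100},{"xyz":[20,3,0],"roll":0,"grip":100}]}}

```text
time_s: 11.38
position: [0.5491, 0.2478, 0.2543]
tcp_rot: [[0.217, 0.976, -0.002], [0.976, -0.217, 0.001], [0.0, -0.002, -1.0]]
force: [-0.1, 0.3, 0.2]
opening: 1.0
grasp_force: 0.0
```

{"name": "move_arm", "arguments": {"increments": [{"xyz":[0,0,0],"roll":0.1164,"grip":100},{"xyz":[0,0,0],"roll":0.1164,"grip":100},{"xyz":[0,0,0],"roll":0.1164,"grip":100},{"xyz":[0,0,0],"roll":0.1164,"grip":100},{"xyz":[0,0,0],"roll":0.1164,"grip":100}]}}

```text
time_s: 11.8
position: [0.5485, 0.2445, 0.2541]
tcp_rot: [[0.723, 0.69, -0.003], [0.69, -0.723, -0.001], [-0.003, -0.002, -1.0]]
force: [0.6, 0.2, 0.6]
opening: 0.998
grasp_force: 0.0
```

{"name": "move_arm", "arguments": {"increments": [{"xyz":[0,0,0],"roll":0.1164,"grip":100},{"xyz":[0,0,0],"roll":0.1164,"grip":100},{"xyz":[0,0,0],"roll":0.1164,"grip":100},{"xyz":[0,0,0],"roll":0.1164,"grip":100},{"xyz":[0,0,0],"roll":0,"grip":100}]}}

```text
time_s: 12.22
position: [0.5486, 0.2443, 0.2543]
tcp_rot: [[0.955, 0.295, -0.003], [0.295, -0.955, -0.001], [-0.003, -0.0, -1.0]]
force: [0.4, 0.2, -0.0]
opening: 1.003
grasp_force: 0.0
```

```bash
python3 - <<'E'
from h import *
s=state();need([.551,.2445,.058])
E
```

```text
12.2167 [0.5486 0.2443 0.2543] open 1.003 gf 0.0 F [ 0.4  0.2 -0. ] j [13.4 26.4 83.5 -0.  70.2 86.2]
need tool mm [  2.9   0.6 196.3]
```

{"name": "move_arm", "arguments": {"increments": [{"xyz":[2.5,0.6,20],"roll":0,"grip":100},{"xyz":[0,0,36],"roll":0,"grip":100},{"xyz":[0,0,38],"roll":0,"grip":100},{"xyz":[0,0,36],"roll":0,"grip":100},{"xyz":[0,0,28],"roll":0,"grip":100}]}}

```text
time_s: 12.63
position: [0.5499, 0.2442, 0.0944]
tcp_rot: [[0.954, 0.301, -0.004], [0.301, -0.954, -0.001], [-0.005, -0.0, -1.0]]
force: [-0.2, -0.9, -0.2]
opening: 1.001
grasp_force: 0.0
```

{"name": "move_arm", "arguments": {"increments": [{"xyz":[0,0,17],"roll":0,"grip":100},{"xyz":[0,0,9],"roll":0,"grip":100},{"xyz":[0,0,5],"roll":0,"grip":100},{"xyz":[0,0,0],"roll":0,"grip":100}]}}

```text
time_s: 12.97
position: [0.5514, 0.2446, 0.0659]
tcp_rot: [[0.954, 0.299, -0.002], [0.299, -0.954, -0.0], [-0.002, -0.0, -1.0]]
force: [-0.7, -0.8, 0.4]
opening: 0.997
grasp_force: 0.0
```

{"name": "move_arm", "arguments": {"increments": [{"xyz":[0,0,0],"roll":0,"grip":70},{"xyz":[0,0,0],"roll":0,"grip":0},{"xyz":[0,0,0],"roll":0,"grip":0},{"xyz":[0,0,0],"roll":0,"grip":0},{"xyz":[0,0,0],"roll":0,"grip":0}]}}

```text
time_s: 13.38
position: [0.5522, 0.2449, 0.0679]
tcp_rot: [[0.955, 0.298, 0.002], [0.298, -0.955, 0.0], [0.002, 0.0, -1.0]]
force: [-0.0, -0.3, 0.5]
opening: 0.706
grasp_force: 0.0
```

{"name": "move_arm", "arguments": {"increments": [{"xyz":[0,0,1.5],"roll":0,"grip":0},{"xyz":[0,0,0],"roll":0,"grip":0},{"xyz":[0,0,0],"roll":0,"grip":0},{"xyz":[0,0,0],"roll":0,"grip":0}]}}

```text
time_s: 13.72
position: [0.5526, 0.2447, 0.0667]
tcp_rot: [[0.955, 0.297, 0.002], [0.297, -0.955, 0.0], [0.002, 0.0, -1.0]]
force: [-0.1, -1.8, 5.3]
opening: 0.64
grasp_force: 30.0
```

```bash
python3 - <<'E'
from h import *
s=state();need([.5825,-.1337,s["position"][2]])
E
```

```text
13.7167 [0.5526 0.2447 0.0667] open 0.64 gf 30.001042356016114 F [-0.1 -1.8  5.3] j [13.3 40.5 92.  -0.  47.3 86. ]
need tool mm [-84.  370.1  -0. ]
```

{"name": "move_arm", "arguments": {"increments": [{"xyz":[0,0,-8],"roll":0,"grip":0},{"xyz":[0,0,-18],"roll":0,"grip":0},{"xyz":[0,0,-26],"roll":0,"grip":0},{"xyz":[0,0,-32],"roll":0,"grip":0},{"xyz":[0,0,-34],"roll":0,"grip":0}]}}

```text
time_s: 14.13
position: [0.5503, 0.2444, 0.1835]
tcp_rot: [[0.955, 0.297, -0.004], [0.297, -0.955, -0.001], [-0.004, -0.0, -1.0]]
force: [1.1, -0.8, -1.6]
opening: 0.643
grasp_force: 30.0
```

{"name": "move_arm", "arguments": {"increments": [{"xyz":[0,0,-34],"roll":0,"grip":0},{"xyz":[0,0,-26],"roll":0,"grip":0},{"xyz":[0,0,-18],"roll":0,"grip":0},{"xyz":[0,0,-6],"roll":0,"grip":0},{"xyz":[0,0,0],"roll":0,"grip":0}]}}

```text
time_s: 14.55
position: [0.5523, 0.245, 0.2692]
tcp_rot: [[0.955, 0.298, 0.003], [0.298, -0.955, 0.001], [0.003, 0.0, -1.0]]
force: [0.1, 0.8, -1.9]
opening: 0.642
grasp_force: 30.0
```

{"name": "move_arm", "arguments": {"increments": [{"xyz":[-2,9,0],"roll":0,"grip":0},{"xyz":[-4,18,0],"roll":0,"grip":0},{"xyz":[-6,27,0],"roll":0,"grip":0},{"xyz":[-8,34,0],"roll":0,"grip":0},{"xyz":[-8,36,0],"roll":0,"grip":0}]}}

```text
time_s: 14.97
position: [0.56, 0.1168, 0.2648]
tcp_rot: [[0.954, 0.299, -0.005], [0.299, -0.954, -0.0], [-0.005, -0.001, -1.0]]
force: [0.7, 0.9, -1.6]
opening: 0.642
grasp_force: 30.0
```

{"name": "move_arm", "arguments": {"increments": [{"xyz":[-8,36,0],"roll":0,"grip":0},{"xyz":[-8,36,0],"roll":0,"grip":0},{"xyz":[-8,36,0],"roll":0,"grip":0},{"xyz":[-8,35,0],"roll":0,"grip":0},{"xyz":[-8,34,0],"roll":0,"grip":0}]}}

```text
time_s: 15.38
position: [0.5745, -0.0651, 0.2648]
tcp_rot: [[0.955, 0.297, -0.005], [0.297, -0.955, 0.001], [-0.005, -0.003, -1.0]]
force: [0.6, 0.0, -2.6]
opening: 0.64
grasp_force: 30.0
```

{"name": "move_arm", "arguments": {"increments": [{"xyz":[-7,28,0],"roll":0,"grip":0},{"xyz":[-5,22,0],"roll":0,"grip":0},{"xyz":[-3,13,0],"roll":0,"grip":0},{"xyz":[-1,6,0],"roll":0,"grip":0},{"xyz":[0,0,0],"roll":0,"grip":0}]}}

```text
time_s: 15.8
position: [0.5809, -0.1344, 0.2659]
tcp_rot: [[0.955, 0.296, -0.003], [0.296, -0.955, 0.001], [-0.002, -0.002, -1.0]]
force: [0.1, 0.1, -1.3]
opening: 0.643
grasp_force: 30.0
```

```bash
python3 - <<'E'
from h import *
s=state();need([.5825,-.1337,.0667+.052])
where("jar_b",.084,.029,"s4",(170,60,350,230))
E
```

```text
15.8 [ 0.5809 -0.1344  0.2659] open 0.643 gf 29.999500670819543 F [ 0.1  0.1 -1.3] j [-23.8  25.4  83.3   0.   71.4  49. ]
need tool mm [  2.    0.  147.2]
scene 0.96 px 240 188 ((0.5260093212127686, 0.04621672257781029), array([0.5258, 0.0489]), 218)
scene 0.88 px 224 259 ((0.45217275619506836, 0.25575780868530273), array([0.4509, 0.2574]), 321)
scene 0.82 px 255 117 None
```

View pics/s4.png

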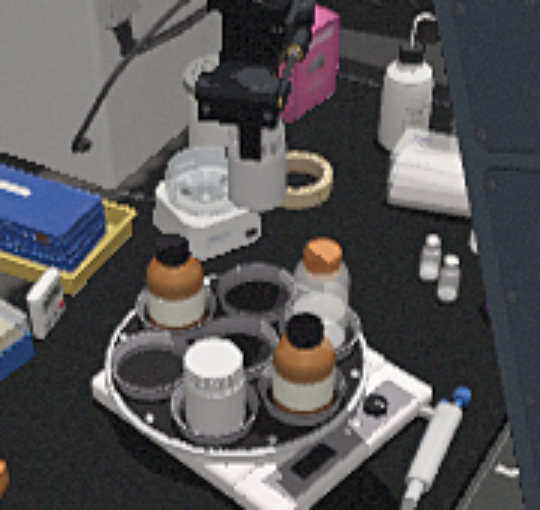

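Jar_b hangs upright behind its empty cup (crop (258,290)), and amber_b stands well in its own at (302,370). I'll lower the jar.

{"name": "move_arm", "arguments": {"increments": [{"xyz":[1,0,12],"roll":0,"grip":0},{"xyz":[0,0,24],"roll":0,"grip":0},{"xyz":[0,0,28],"roll":0,"grip":0},{"xyz":[0,0,24],"roll":0,"grip":0},{"xyz":[0,0,14],"roll":0,"grip":0}]}}

```text
time_s: 16.42
position: [0.581, -0.1309, 0.163]
tcp_rot: [[0.954, 0.299, -0.004], [0.299, -0.954, 0.002], [-0.003, -0.003, -1.0]]
force: [-0.0, 0.1, -2.5]
opening: 0.64
grasp_force: 30.0
```

{"name": "move_arm", "arguments": {"increments": [{"xyz":[0,0,10],"roll":0,"grip":0},{"xyz":[0,0,8],"roll":0,"grip":0},{"xyz":[0,0,6],"roll":0,"grip":0},{"xyz":[0,0,5],"roll":0,"grip":0},{"xyz":[0,0,3],"roll":0,"grip":0}]}}

```text
time_s: 16.83
position: [0.583, -0.1331, 0.1336]
tcp_rot: [[0.955, 0.298, 0.001], [0.298, -0.955, -0.0], [0.001, 0.001, -1.0]]
force: [0.4, 0.4, -2.1]
opening: 0.642
grasp_force: 30.0
```

{"name": "move_arm", "arguments": {"increments": [{"xyz":[0,0,2],"roll":0,"grip":0},{"xyz":[0,0,2],"roll":0,"grip":0},{"xyz":[0,0,1],"roll":0,"grip":0},{"xyz":[0,0,0],"roll":0,"grip":0},{"xyz":[0,0,0],"roll":0,"grip":0}]}}

```text
time_s: 17.25
position: [0.5827, -0.1334, 0.1287]
tcp_rot: [[0.955, 0.297, 0.0], [0.297, -0.955, -0.0], [0.0, 0.0, -1.0]]
force: [-1.0, 0.7, -1.2]
opening: 0.645
grasp_force: 30.0
```

{"name": "move_arm", "arguments": {"increments": [{"xyz":[0,0,3],"roll":0,"grip":0},{"xyz":[0,0,2.5],"roll":0,"grip":0},{"xyz":[0,0,2],"roll":0,"grip":0},{"xyz":[0,0,1],"roll":0,"grip":0},{"xyz":[0,0,0],"roll":0,"grip":0}]}}

```text
time_s: 17.67
position: [0.5823, -0.1331, 0.1195]
tcp_rot: [[0.955, 0.297, -0.001], [0.297, -0.955, 0.0], [-0.001, -0.001, -1.0]]
force: [1.4, 0.4, -0.7]
opening: 0.644
grasp_force: 30.0
```

{"name": "move_arm", "arguments": {"increments": [{"xyz":[0,0,0.7],"roll":0,"grip":0},{"xyz":[0,0,0.7],"roll":0,"grip":0},{"xyz":[0,0,0],"roll":0,"grip":0}]}}

```text
time_s: 17.92
position: [0.5827, -0.1333, 0.1188]
tcp_rot: [[0.955, 0.297, 0.0], [0.297, -0.955, -0.0], [0.0, 0.0, -1.0]]
force: [-0.9, 0.3, -1.0]
opening: 0.639
grasp_force: 30.0
```

{"name": "move_arm", "arguments": {"increments": [{"xyz":[0,0,0.8],"roll":0,"grip":0},{"xyz":[0,0,0.5],"roll":0,"grip":0},{"xyz":[0,0,0],"roll":0,"grip":92},{"xyz":[0,0,0],"roll":0,"grip":92},{"xyz":[0,0,0],"roll":0,"grip":92}]}}

```text
time_s: 18.33
position: [0.5828, -0.1333, 0.1174]
tcp_rot: [[0.955, 0.297, 0.001], [0.297, -0.955, -0.0], [0.0, 0.0, -1.0]]
force: [0.4, -0.4, -1.1]
opening: 0.786
grasp_force: 0.0
```

{"name": "move_arm", "arguments": {"increments": [{"xyz":[0,0,0],"roll":0,"grip":92},{"xyz":[0,0,-12],"roll":0,"grip":92},{"xyz":[0,0,-28],"roll":0,"grip":92},{"xyz":[0,0,-36],"roll":0,"grip":100},{"xyz":[0,0,-36],"roll":0,"grip":100}]}}

```text
time_s: 18.75
position: [0.5817, -0.1329, 0.2293]
tcp_rot: [[0.955, 0.297, -0.003], [0.297, -0.955, 0.001], [-0.002, -0.002, -1.0]]
force: [0.3, -0.0, 0.5]
opening: 0.974
grasp_force: 0.0
```

{"name": "move_arm", "arguments": {"increments": [{"xyz":[0,0,-28],"roll":0,"grip":100},{"xyz":[0,0,-10],"roll":0,"grip":100}]}}

```text
time_s: 18.92
position: [0.585, -0.1341, 0.2722]
tcp_rot: [[0.955, 0.298, 0.008], [0.298, -0.955, -0.004], [0.007, 0.006, -1.0]]
force: [1.6, 0.0, 0.2]
opening: 0.994
grasp_force: 0.0
```

```bash
python3 - <<'E'
from h import *
s=state();need([.4315,.3748,s["position"][2]])
where("jar_b",.084,.029)
E
```

```text
18.9167 [ 0.585  -0.1341  0.2722] open 0.994 gf 0.0 F [1.6 0.  0.2] j [-23.6  25.1  82.8   0.   71.6  49.1]
need tool mm [   5.  -531.5   -3.1]
scene 0.77 px 240 188 ((0.527000904083252, 0.048039261251688004), array([0.5255, 0.0494]), 219)
scene 0.75 px 254 150 ((0.5847421288490295, -0.13014212250709534), array([ 0.5827, -0.1292]), 163)
scene 0.57 px 224 259 ((0.4525492191314697, 0.2550477981567383), array([0.4507, 0.2571]), 322)
```

{"name": "move_arm", "arguments": {"increments": [{"xyz":[0,-15,0],"roll":0,"grip":100},{"xyz":[0,-30,0],"roll":0,"grip":100},{"xyz":[0,-38,0],"roll":0,"grip":100},{"xyz":[0,-38,0],"roll":0,"grip":100},{"xyz":[0,-38,0],"roll":0,"grip":100}]}}

```text
time_s: 19.53
position: [0.5326, 0.0208, 0.2648]
tcp_rot: [[0.955, 0.296, -0.005], [0.296, -0.955, 0.002], [-0.005, -0.003, -1.0]]
force: [0.1, 0.2, -0.1]
opening: 0.999
grasp_force: 0.0
```

{"name": "move_arm", "arguments": {"increments": [{"xyz":[1,-38,0],"roll":0,"grip":100},{"xyz":[1,-38,0],"roll":0,"grip":100},{"xyz":[1,-38,0],"roll":0,"grip":100},{"xyz":[1,-38,0],"roll":0,"grip":100},{"xyz":[1,-38,0],"roll":0,"grip":100}]}}

```text
time_s: 19.95
position: [0.4805, 0.2035, 0.2651]
tcp_rot: [[0.955, 0.298, -0.005], [0.298, -0.955, -0.0], [-0.005, -0.001, -1.0]]
force: [0.1, -0.3, 0.1]
opening: 1.0
grasp_force: 0.0
```

{"name": "move_arm", "arguments": {"increments": [{"xyz":[0,-38,0],"roll":0,"grip":100},{"xyz":[0,-38,0],"roll":0,"grip":100},{"xyz":[0,-38,0],"roll":0,"grip":100},{"xyz":[0,-35,0],"roll":-0.1,"grip":100},{"xyz":[0,-20,0],"roll":-0.1,"grip":100}]}}

```text
time_s: 20.37
position: [0.4278, 0.3653, 0.2649]
tcp_rot: [[0.873, 0.488, -0.005], [0.488, -0.873, -0.001], [-0.004, -0.002, -1.0]]
force: [0.8, -0.4, 0.1]
opening: 1.002
grasp_force: 0.0
```

{"name": "move_arm", "arguments": {"increments": [{"xyz":[0,0,0],"roll":-0.119,"grip":100},{"xyz":[0,0,0],"roll":-0.119,"grip":100},{"xyz":[0,0,0],"roll":-0.119,"grip":100},{"xyz":[0,0,0],"roll":-0.119,"grip":100},{"xyz":[0,0,0],"roll":-0.119,"grip":100}]}}

```text
time_s: 20.78
position: [0.4289, 0.362, 0.2647]
tcp_rot: [[0.45, 0.893, -0.005], [0.893, -0.45, -0.002], [-0.004, -0.003, -1.0]]
force: [0.1, -0.1, -0.3]
opening: 1.002
grasp_force: 0.0
```

{"name": "move_arm", "arguments": {"increments": [{"xyz":[0,0,0],"roll":-0.119,"grip":100},{"xyz":[0,0,0],"roll":-0.119,"grip":100},{"xyz":[0,0,0],"roll":-0.119,"grip":100},{"xyz":[0,0,0],"roll":-0.119,"grip":100},{"xyz":[0,0,0],"roll":-0.119,"grip":100}]}}

```text
time_s: 21.2
position: [0.4291, 0.3619, 0.2648]
tcp_rot: [[-0.127, 0.992, -0.005], [0.992, 0.127, -0.002], [-0.002, -0.005, -1.0]]
force: [0.0, 0.2, 0.9]
opening: 1.002
grasp_force: 0.0
```

{"name": "move_arm", "arguments": {"increments": [{"xyz":[0,0,0],"roll":-0.119,"grip":100},{"xyz":[0,0,0],"roll":-0.119,"grip":100},{"xyz":[0,0,0],"roll":-0.119,"grip":100},{"xyz":[0,0,0],"roll":-0.119,"grip":100},{"xyz":[0,0,0],"roll":-0.119,"grip":100}]}}

```text
time_s: 21.62
position: [0.429, 0.3619, 0.2648]
tcp_rot: [[-0.661, 0.75, -0.005], [0.75, 0.661, -0.002], [0.002, -0.005, -1.0]]
force: [-0.2, 0.4, -0.5]
opening: 0.999
grasp_force: 0.0
```

```bash
python3 - <<'E'
from h import *
s=state();need([.4315,.3748,.102]);R=np.array(s["tcp_rot"]);print("yaw_x",np.degrees(np.arctan2(R[1,0],R[0,0])))
where("buffer_b",.122,.0195)
E
```

```text
21.6167 [0.429  0.3619 0.2648] open 0.999 gf 0.0 F [-0.2  0.4 -0.5] j [ 28.7  22.7  88.2   0.   69.4 -12.7]
need tool mm [  7.8  11.3 162.7]
yaw_x 131.3916555112135
top 0.7 px 299 199 ((0.4902094900608063, -0.11450705677270889), array([ 0.4898, -0.1145]), 100)
top 0.69 px 362 248 ((0.3421480059623718, -0.32694944739341736), array([ 0.3418, -0.3269]), 99)
top 0.38 px 164 214 None
scene 0.89 px 277 156 ((0.49070167541503906, -0.10797782987356186), array([ 0.4905, -0.1073]), 79)
scene 0.88 px 204 295 ((0.43093591928482056, 0.37605711817741394), array([0.4307, 0.3774]), 199)
scene 0.79 px 342 150 ((0.3420139253139496, -0.3212662637233734), array([ 0.3416, -0.3192]), 59)
```

{"name": "move_arm", "arguments": {"increments": [{"xyz":[8,10.5,10],"roll":0,"grip":100},{"xyz":[0,0,28],"roll":-0.1,"grip":100},{"xyz":[0,0,36],"roll":0,"grip":100},{"xyz":[0,0,36],"roll":0,"grip":100},{"xyz":[0,0,26],"roll":0,"grip":100}]}}

```text
time_s: 22.23
position: [0.4322, 0.3744, 0.1282]
tcp_rot: [[-0.727, 0.687, -0.004], [0.687, 0.727, -0.002], [0.001, -0.004, -1.0]]
force: [-0.9, 0.4, -0.5]
opening: 1.002
grasp_force: 0.0
```

{"name": "move_arm", "arguments": {"increments": [{"xyz":[0,0,16],"roll":0,"grip":100},{"xyz":[0,0,8],"roll":0,"grip":100},{"xyz":[0,0,2],"roll":0,"grip":100},{"xyz":[0,0,0],"roll":0,"grip":75},{"xyz":[0,0,0],"roll":0,"grip":60}]}}

```text
time_s: 22.65
position: [0.4348, 0.3756, 0.1062]
tcp_rot: [[-0.728, 0.685, 0.002], [0.685, 0.728, 0.001], [-0.001, 0.002, -1.0]]
force: [0.1, 0.7, -0.3]
opening: 0.919
grasp_force: 0.0
```

```bash
python3 - <<'E'
from h import *
s=state();need([.4315,.3748,.104])
where("buffer_b",.122,.0195)
E
```

```text
22.65 [0.4348 0.3756 0.1062] open 0.919 gf 0.0 F [ 0.1  0.7 -0.3] j [ 29.7  35.4  95.3   0.   49.2 -17.1]
need tool mm [ 1.9 -2.8  2.2]
top 0.59 px 300 199 ((0.4894210398197174, -0.11398998647928238), array([ 0.4902, -0.114 ]), 95)
scene 0.83 px 203 296 ((0.4311651587486267, 0.3763437569141388), array([0.4291, 0.3786]), 180)
scene 0.67 px 279 160 ((0.4754387140274048, -0.10623661428689957), array([ 0.4749, -0.1062]), 8)
scene 0.59 px 341 150 ((0.3447968065738678, -0.3225778341293335), array([ 0.3448, -0.3202]), 64)
```

{"name": "move_arm", "arguments": {"increments": [{"xyz":[2,-2.5,2],"roll":0,"grip":40},{"xyz":[0,0,0],"roll":0,"grip":0},{"xyz":[0,0,0],"roll":0,"grip":0},{"xyz":[0,0,0],"roll":0,"grip":0},{"xyz":[0,0,0],"roll":0,"grip":0}]}}

```text
time_s: 23.27
position: [0.4316, 0.375, 0.1036]
tcp_rot: [[-0.728, 0.685, 0.002], [0.685, 0.728, 0.001], [-0.0, 0.002, -1.0]]
force: [0.3, 1.7, 1.3]
opening: 0.438
grasp_force: 28.8
```

{"name": "move_arm", "arguments": {"increments": [{"xyz":[0,0,0],"roll":0,"grip":0},{"xyz":[0,0,0],"roll":0,"grip":0},{"xyz":[0,0,0],"roll":0,"grip":0},{"xyz":[0,0,0],"roll":0,"grip":0}]}}

```text
time_s: 23.6
position: [0.4315, 0.375, 0.1036]
tcp_rot: [[-0.728, 0.685, 0.001], [0.685, 0.728, 0.001], [-0.0, 0.002, -1.0]]
force: [1.2, 1.5, 2.6]
opening: 0.439
grasp_force: 28.9
```

```bash
python3 - <<'E'
from h import *
s=state();need([.6182,.0251,s["position"][2]]);R=np.array(s["tcp_rot"]);print("yaw_x",np.degrees(np.arctan2(R[1,0],R[0,0])))
E
```

```text
23.6 [0.4315 0.375  0.1036] open 0.439 gf 28.901945237157634 F [1.2 1.5 2.6] j [ 29.8  35.5  95.8   0.   48.6 -17. ]
need tool mm [-3.757e+02 -1.270e+02 -1.000e-01]
yaw_x 136.75978819491928
```

{"name": "move_arm", "arguments": {"increments": [{"xyz":[0,0,-8],"roll":0,"grip":0},{"xyz":[0,0,-18],"roll":0,"grip":0},{"xyz":[0,0,-26],"roll":0,"grip":0},{"xyz":[0,0,-32],"roll":0,"grip":0},{"xyz":[0,0,-32],"roll":0,"grip":0}]}}

```text
time_s: 24.02
position: [0.4288, 0.3732, 0.2191]
tcp_rot: [[-0.729, 0.685, -0.005], [0.685, 0.729, -0.003], [0.002, -0.006, -1.0]]
force: [-0.0, 0.5, -2.9]
opening: 0.439
grasp_force: 28.8
```

{"name": "move_arm", "arguments": {"increments": [{"xyz":[0,0,-28],"roll":0,"grip":0},{"xyz":[0,0,-18],"roll":0,"grip":0},{"xyz":[0,0,-8],"roll":0,"grip":0},{"xyz":[-8,-3,0],"roll":0,"grip":0},{"xyz":[-17,-6,0],"roll":0,"grip":0}]}}

```text
time_s: 24.43
position: [0.4412, 0.351, 0.2722]
tcp_rot: [[-0.73, 0.683, -0.003], [0.683, 0.73, -0.001], [0.002, -0.002, -1.0]]
force: [1.1, -0.4, -4.2]
opening: 0.444
grasp_force: 28.8
```

{"name": "move_arm", "arguments": {"increments": [{"xyz":[-26,-9,0],"roll":0,"grip":0},{"xyz":[-33,-11,0],"roll":0,"grip":0},{"xyz":[-35,-12,0],"roll":0,"grip":0},{"xyz":[-35,-12,0],"roll":0,"grip":0},{"xyz":[-35,-12,0],"roll":0,"grip":0}]}}

```text
time_s: 24.85
position: [0.5227, 0.1953, 0.2706]
tcp_rot: [[-0.729, 0.685, -0.006], [0.685, 0.729, -0.001], [0.003, -0.005, -1.0]]
force: [1.1, 0.1, -3.3]
opening: 0.443
grasp_force: 28.8
```

{"name": "move_arm", "arguments": {"increments": [{"xyz":[-35,-12,0],"roll":0,"grip":0},{"xyz":[-35,-12,0],"roll":0,"grip":0},{"xyz":[-35,-12,0],"roll":0,"grip":0},{"xyz":[-30,-10,0],"roll":0,"grip":0},{"xyz":[-22,-7,0],"roll":0,"grip":0}]}}

```text
time_s: 25.27
position: [0.6015, 0.0478, 0.2703]
tcp_rot: [[-0.727, 0.687, -0.006], [0.687, 0.727, -0.001], [0.003, -0.005, -1.0]]
force: [0.0, 0.1, -3.0]
opening: 0.44
grasp_force: 28.8
```

{"name": "move_arm", "arguments": {"increments": [{"xyz":[-15,-5,0],"roll":0,"grip":0},{"xyz":[-10,-3,0],"roll":0,"grip":0},{"xyz":[-5,-1,0],"roll":0,"grip":0},{"xyz":[0,0,0],"roll":0,"grip":0}]}}

```text
time_s: 25.6
position: [0.6175, 0.0242, 0.2722]
tcp_rot: [[-0.728, 0.685, -0.002], [0.685, 0.728, 0.0], [0.002, -0.001, -1.0]]
force: [0.0, 0.5, -2.0]
opening: 0.445
grasp_force: 28.8
```

```bash
python3 - <<'E'
from h import *
s=state();need([.6182,.0251,.1556])
where("buffer_b",.122,.0195,"s5",(170,60,350,230))
E
```

```text
25.6 [0.6175 0.0242 0.2722] open 0.445 gf 28.819757753808517 F [ 0.   0.5 -2. ] j [ -8.1  26.9  79.7   0.   73.5 -54.8]
need tool mm [-1.000e-01  1.200e+00  1.166e+02]
top 0.77 px 362 248 ((0.3421682119369507, -0.3274722099304199), array([ 0.3415, -0.3265]), 99)
top 0.64 px 300 199 ((0.49019914865493774, -0.11440576612949371), array([ 0.4893, -0.1139]), 101)
top 0.58 px 286 159 None
scene 0.95 px 277 156 ((0.4915868043899536, -0.1110185980796814), array([ 0.4908, -0.1094]), 88)
scene 0.61 px 335 158 None
scene 0.59 px 217 141 ((0.6051111221313477, 0.042472805827856064), array([0.6021, 0.0475]), 30)
```

View pics/s5.png

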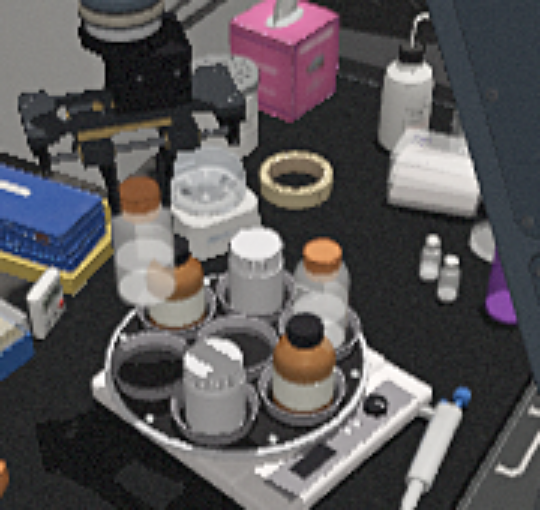

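Buffer_b hangs upright at crop (145,240) above the last free outer cup (150,365), and jar_b is seated at (257,270). I'll lower it.

{"name": "move_arm", "arguments": {"increments": [{"xyz":[0,1,10],"roll":0,"grip":0},{"xyz":[0,0,18],"roll":0,"grip":0},{"xyz":[0,0,22],"roll":0,"grip":0},{"xyz":[0,0,18],"roll":0,"grip":0},{"xyz":[0,0,12],"roll":0,"grip":0}]}}

```text
time_s: 26.22
position: [0.6168, 0.0264, 0.1907]
tcp_rot: [[-0.729, 0.684, -0.004], [0.684, 0.729, 0.001], [0.003, -0.002, -1.0]]
force: [-0.3, -0.0, -3.4]
opening: 0.445
grasp_force: 28.8
```

{"name": "move_arm", "arguments": {"increments": [{"xyz":[0,0,8],"roll":0,"grip":0},{"xyz":[0,0,6],"roll":0,"grip":0},{"xyz":[0,0,5],"roll":0,"grip":0},{"xyz":[0,0,4],"roll":0,"grip":0},{"xyz":[0,0,3],"roll":0,"grip":0}]}}

```text
time_s: 26.63
position: [0.6189, 0.0254, 0.1674]
tcp_rot: [[-0.729, 0.685, 0.001], [0.685, 0.729, -0.0], [-0.001, 0.001, -1.0]]
force: [-0.7, 0.1, -2.9]
opening: 0.441
grasp_force: 28.8
```

{"name": "move_arm", "arguments": {"increments": [{"xyz":[0,0,2],"roll":0,"grip":0},{"xyz":[0,0,1],"roll":0,"grip":0},{"xyz":[0,0,0],"roll":0,"grip":0},{"xyz":[0,0,0],"roll":0,"grip":0}]}}

```text
time_s: 26.97
position: [0.6187, 0.0252, 0.1646]
tcp_rot: [[-0.728, 0.685, 0.001], [0.685, 0.728, -0.0], [-0.0, 0.0, -1.0]]
force: [0.5, 0.2, -2.0]
opening: 0.445
grasp_force: 28.8
```

{"name": "move_arm", "arguments": {"increments": [{"xyz":[0,0,3],"roll":0,"grip":0},{"xyz":[0,0,2.5],"roll":0,"grip":0},{"xyz":[0,0,1.5],"roll":0,"grip":0},{"xyz":[0,0,1],"roll":0,"grip":0},{"xyz":[0,0,0],"roll":0,"grip":0}]}}

```text
time_s: 27.38
position: [0.6183, 0.0253, 0.1558]
tcp_rot: [[-0.729, 0.685, -0.001], [0.685, 0.729, 0.0], [0.001, -0.0, -1.0]]
force: [0.2, -0.2, -2.3]
opening: 0.442
grasp_force: 28.8
```

{"name": "move_arm", "arguments": {"increments": [{"xyz":[0,0,0.7],"roll":0,"grip":0},{"xyz":[0,0,0.7],"roll":0,"grip":0},{"xyz":[0,0,0],"roll":0,"grip":0}]}}

```text
time_s: 27.63
position: [0.6187, 0.0252, 0.1556]
tcp_rot: [[-0.729, 0.685, 0.001], [0.685, 0.729, -0.0], [-0.001, 0.0, -1.0]]
force: [-1.1, -0.4, 2.5]
opening: 0.442
grasp_force: 29.0
```

{"name": "move_arm", "arguments": {"increments": [{"xyz":[0,0,0],"roll":0,"grip":80},{"xyz":[0,0,0],"roll":0,"grip":80},{"xyz":[0,0,0],"roll":0,"grip":80},{"xyz":[0,0,0],"roll":0,"grip":80}]}}

```text
time_s: 27.97
position: [0.6187, 0.0252, 0.1548]
tcp_rot: [[-0.729, 0.685, 0.0], [0.685, 0.729, -0.0], [-0.0, 0.0, -1.0]]
force: [0.5, -0.5, 1.0]
opening: 0.662
grasp_force: 0.0
```

{"name": "move_arm", "arguments": {"increments": [{"xyz":[0,0,-12],"roll":0,"grip":80},{"xyz":[0,0,-28],"roll":0,"grip":80},{"xyz":[0,0,-36],"roll":0,"grip":100},{"xyz":[0,0,-28],"roll":0,"grip":100},{"xyz":[0,0,-10],"roll":0,"grip":100}]}}

```text
time_s: 28.38
position: [0.6211, 0.0249, 0.2737]
tcp_rot: [[-0.729, 0.685, 0.009], [0.685, 0.729, -0.001], [-0.007, 0.005, -1.0]]
force: [0.7, 1.2, -0.2]
opening: 0.94
grasp_force: 0.0
```

```bash
python3 - <<'E'
from h import *
s=state();need([.5755,.3855,s["position"][2]])
where("buffer_b",.122,.0195);where("media",.142,.021)
E
```

```text
28.3833 [0.6211 0.0249 0.2737] open 0.94 gf 0.0 F [ 0.7  1.2 -0.2] j [ -8.   26.8  79.6  -0.   73.1 -54.8]
need tool mm [280.2 231.5  -0.8]
top 0.67 px 299 200 ((0.4891282021999359, -0.11431241780519485), array([ 0.4894, -0.1139]), 95)
top 0.66 px 362 248 ((0.3428625762462616, -0.32706305384635925), array([ 0.3423, -0.3274]), 102)
top 0.52 px 281 208 None
scene 0.88 px 219 171 ((0.6160245537757874, 0.02742677740752697), array([0.6158, 0.029 ]), 96)
scene 0.79 px 277 156 ((0.49224376678466797, -0.11172086745500565), array([ 0.4908, -0.1094]), 94)
scene 0.66 px 335 158 None
scene 0.75 px 154 270 ((0.5772438049316406, 0.3863290250301361), array([0.5761, 0.3882]), 212)
```

{"name": "move_arm", "arguments": {"increments": [{"xyz":[10,8,0],"roll":0,"grip":100},{"xyz":[22,18,0],"roll":0,"grip":100},{"xyz":[28,23,0],"roll":0,"grip":100},{"xyz":[28,23,0],"roll":0,"grip":100},{"xyz":[28,23,0],"roll":0,"grip":100}]}}

```text
time_s: 29.2
position: [0.5982, 0.176, 0.2681]
tcp_rot: [[-0.728, 0.686, -0.001], [0.686, 0.728, 0.0], [0.001, -0.001, -1.0]]
force: [0.9, -0.0, 0.2]
opening: 0.999
grasp_force: 0.0
```

{"name": "move_arm", "arguments": {"increments": [{"xyz":[28,23,0],"roll":0,"grip":100},{"xyz":[28,23,0],"roll":0,"grip":100},{"xyz":[28,23,0],"roll":0,"grip":100},{"xyz":[28,23,0],"roll":0,"grip":100},{"xyz":[26,22,0],"roll":0,"grip":100}]}}

```text
time_s: 29.62
position: [0.575, 0.3544, 0.2681]
tcp_rot: [[-0.729, 0.684, -0.002], [0.684, 0.729, 0.0], [0.001, -0.001, -1.0]]
force: [1.3, -0.3, 0.1]
opening: 1.001
grasp_force: 0.0
```

{"name": "move_arm", "arguments": {"increments": [{"xyz":[18,15,0],"roll":0,"grip":100},{"xyz":[8,7,0],"roll":0,"grip":100},{"xyz":[0,0,0],"roll":0,"grip":100},{"xyz":[0,0,0],"roll":0,"grip":100}]}}

```text
time_s: 29.95
position: [0.5722, 0.3852, 0.2681]
tcp_rot: [[-0.729, 0.684, -0.001], [0.684, 0.729, -0.002], [-0.0, -0.002, -1.0]]
force: [-0.2, 0.1, 0.1]
opening: 0.998
grasp_force: 0.0
```

```bash
python3 - <<'E'
from h import *
s=state();need([.5765,.3857,.124])
E
```

```text
29.95 [0.5722 0.3852 0.2681] open 0.998 gf 0.0 F [-0.2  0.1  0.1] j [ 24.7  33.2  68.8  -0.1  78.1 -22.1]
need tool mm [ -2.7   3.6 144.1]
```

{"name": "move_arm", "arguments": {"increments": [{"xyz":[-2.5,3,15],"roll":0,"grip":100},{"xyz":[0,0,30],"roll":0,"grip":100},{"xyz":[0,0,34],"roll":0,"grip":100},{"xyz":[0,0,30],"roll":0,"grip":100},{"xyz":[0,0,20],"roll":0,"grip":100}]}}

```text
time_s: 30.37
position: [0.5757, 0.3824, 0.1366]
tcp_rot: [[-0.727, 0.687, -0.004], [0.687, 0.727, -0.003], [0.001, -0.005, -1.0]]
force: [-0.1, 0.0, -0.1]
opening: 0.999
grasp_force: 0.0
```

{"name": "move_arm", "arguments": {"increments": [{"xyz":[0,0,10],"roll":0,"grip":100},{"xyz":[0,0,5],"roll":0,"grip":100},{"xyz":[0,0,0],"roll":0,"grip":80},{"xyz":[0,0,0],"roll":0,"grip":65},{"xyz":[0,0,0],"roll":0,"grip":65}]}}

```text
time_s: 30.78
position: [0.578, 0.386, 0.1269]
tcp_rot: [[-0.728, 0.685, 0.003], [0.685, 0.728, 0.002], [-0.001, 0.003, -1.0]]
force: [0.4, 0.2, -0.1]
opening: 0.859
grasp_force: 0.0
```

```bash
python3 - <<'E'
from h import *
s=state();need([.576,.3855,.124])
E
```

```text
30.7833 [0.578  0.386  0.1269] open 0.859 gf 0.0 F [ 0.4  0.2 -0.1] j [ 24.5  41.6  75.9  -0.   62.3 -22.2]
need tool mm [ 1.1 -1.8  2.9]
```

{"name": "move_arm", "arguments": {"increments": [{"xyz":[1,-1.5,2],"roll":0,"grip":40},{"xyz":[0,0,0],"roll":0,"grip":0},{"xyz":[0,0,0],"roll":0,"grip":0},{"xyz":[0,0,0],"roll":0,"grip":0},{"xyz":[0,0,0],"roll":0,"grip":0}]}}

```text
time_s: 31.2
position: [0.5755, 0.3859, 0.1234]
tcp_rot: [[-0.729, 0.685, 0.002], [0.685, 0.729, 0.001], [-0.001, 0.002, -1.0]]
force: [1.0, 1.5, 0.2]
opening: 0.479
grasp_force: 19.4
```

{"name": "move_arm", "arguments": {"increments": [{"xyz":[0,0,0],"roll":0,"grip":0},{"xyz":[0,0,0],"roll":0,"grip":0},{"xyz":[0,0,0],"roll":0,"grip":0},{"xyz":[0,0,0],"roll":0,"grip":0}]}}

```text
time_s: 31.53
position: [0.5756, 0.3859, 0.1234]
tcp_rot: [[-0.729, 0.685, 0.002], [0.685, 0.729, 0.001], [-0.001, 0.002, -1.0]]
force: [1.4, 0.8, 2.3]
opening: 0.477
grasp_force: 30.0
```

```bash
python3 - <<'E'
from h import *
s=state();need([.5545,-.044,s["position"][2]])
E
```

```text
31.5333 [0.5756 0.3859 0.1234] open 0.477 gf 29.963504687184468 F [1.4 0.8 2.3] j [ 24.6  41.7  76.3   0.   61.9 -22.2]
need tool mm [-279.1 -327.7   -0.6]
```

{"name": "move_arm", "arguments": {"increments": [{"xyz":[0,0,-6],"roll":0,"grip":0},{"xyz":[0,0,-16],"roll":0,"grip":0},{"xyz":[0,0,-26],"roll":0,"grip":0},{"xyz":[0,0,-32],"roll":0,"grip":0},{"xyz":[0,0,-34],"roll":0,"grip":0}]}}

```text
time_s: 31.95
position: [0.5723, 0.3839, 0.235]
tcp_rot: [[-0.729, 0.685, -0.008], [0.685, 0.729, -0.004], [0.003, -0.009, -1.0]]
force: [0.1, -0.0, -3.5]
opening: 0.471
grasp_force: 29.9
```

{"name": "move_arm", "arguments": {"increments": [{"xyz":[0,0,-34],"roll":0,"grip":0},{"xyz":[0,0,-26],"roll":0,"grip":0},{"xyz":[0,0,-18],"roll":0,"grip":0},{"xyz":[0,0,-8],"roll":0,"grip":0},{"xyz":[0,0,0],"roll":0,"grip":0}]}}

```text
time_s: 32.37
position: [0.5748, 0.3852, 0.3243]
tcp_rot: [[-0.729, 0.685, 0.001], [0.685, 0.729, 0.0], [-0.001, 0.001, -1.0]]
force: [0.1, 0.3, -3.1]
opening: 0.478
grasp_force: 29.9
```

{"name": "move_arm", "arguments": {"increments": [{"xyz":[-5.5,-6.5,0],"roll":0,"grip":0},{"xyz":[-11,-13,0],"roll":0,"grip":0},{"xyz":[-16.5,-19.5,0],"roll":0,"grip":0},{"xyz":[-22,-26,0],"roll":0,"grip":0},{"xyz":[-22,-26,0],"roll":0,"grip":0}]}}

```text
time_s: 32.78
position: [0.5664, 0.2645, 0.3194]
tcp_rot: [[-0.73, 0.684, -0.007], [0.684, 0.73, -0.003], [0.003, -0.006, -1.0]]
force: [0.6, -1.2, -3.9]
opening: 0.474
grasp_force: 29.9
```

{"name": "move_arm", "arguments": {"increments": [{"xyz":[-22,-26,0],"roll":0,"grip":0},{"xyz":[-22,-26,0],"roll":0,"grip":0},{"xyz":[-22,-26,0],"roll":0,"grip":0},{"xyz":[-22,-26,0],"roll":0,"grip":0},{"xyz":[-22,-26,0],"roll":0,"grip":0}]}}

```text
time_s: 33.2
position: [0.5572, 0.0941, 0.32]
tcp_rot: [[-0.728, 0.685, -0.007], [0.685, 0.728, -0.0], [0.005, -0.005, -1.0]]
force: [-0.4, -0.8, -3.2]
opening: 0.476
grasp_force: 29.9
```

{"name": "move_arm", "arguments": {"increments": [{"xyz":[-22,-26,0],"roll":0,"grip":0},{"xyz":[-20,-23,0],"roll":0,"grip":0},{"xyz":[-18,-21,0],"roll":0,"grip":0},{"xyz":[-14,-16,0],"roll":0,"grip":0},{"xyz":[-10,-12,0],"roll":0,"grip":0}]}}

```text
time_s: 33.62
position: [0.5515, -0.0352, 0.3201]
tcp_rot: [[-0.727, 0.687, -0.006], [0.687, 0.727, 0.0], [0.005, -0.004, -1.0]]
force: [0.7, -0.2, -4.1]
opening: 0.472
grasp_force: 29.9
```

{"name": "move_arm", "arguments": {"increments": [{"xyz":[-5.5,-6.5,0],"roll":0,"grip":0},{"xyz":[-2.5,-3,0],"roll":0,"grip":0},{"xyz":[0,0,0],"roll":0,"grip":0},{"xyz":[0,0,0],"roll":0,"grip":0}]}}

```text
time_s: 33.95
position: [0.5525, -0.0443, 0.322]
tcp_rot: [[-0.729, 0.685, -0.002], [0.685, 0.729, 0.001], [0.002, -0.0, -1.0]]
force: [-0.0, 0.2, -3.2]
opening: 0.476
grasp_force: 29.9
```

```bash
python3 - <<'E'
from h import *
s=state();need([.5545,-.044,.1754])
where("media",.142,.021,"s6",(170,60,350,230))
E
```

```text
33.95 [ 0.5525 -0.0443  0.322 ] open 0.476 gf 29.94655388756655 F [-0.   0.2 -3.2] j [-16.2  18.8  84.8   0.   76.5 -62.9]
need tool mm [ -1.6   1.6 146.6]
scene 0.78 px 248 124 None
```

View pics/s6.png

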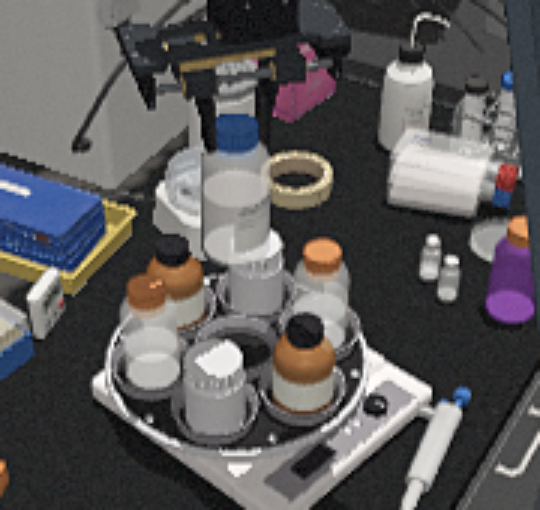

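Media hangs upright at crop (235,190) over the empty middle cup (240,340), and all six outer bottles are seated. I'll lower it.

{"name": "move_arm", "arguments": {"increments": [{"xyz":[-1,1,10],"roll":0,"grip":0},{"xyz":[0,0,20],"roll":0,"grip":0},{"xyz":[0,0,26],"roll":0,"grip":0},{"xyz":[0,0,24],"roll":0,"grip":0},{"xyz":[0,0,16],"roll":0,"grip":0}]}}

```text
time_s: 34.57
position: [0.5532, -0.0441, 0.224]
tcp_rot: [[-0.729, 0.684, -0.003], [0.684, 0.729, 0.001], [0.003, -0.002, -1.0]]
force: [-0.1, 1.2, -4.5]
opening: 0.476
grasp_force: 29.9
```

{"name": "move_arm", "arguments": {"increments": [{"xyz":[0,0,12],"roll":0,"grip":0},{"xyz":[0,0,10],"roll":0,"grip":0},{"xyz":[0,0,8],"roll":0,"grip":0},{"xyz":[0,0,5],"roll":0,"grip":0},{"xyz":[0,0,3],"roll":0,"grip":0}]}}

```text
time_s: 34.98
position: [0.5546, -0.0449, 0.1883]
tcp_rot: [[-0.729, 0.685, -0.0], [0.685, 0.729, 0.0], [0.0, -0.0, -1.0]]
force: [-0.1, 0.5, -4.2]
opening: 0.478
grasp_force: 29.9
```

{"name": "move_arm", "arguments": {"increments": [{"xyz":[0,0,2],"roll":0,"grip":0},{"xyz":[0,0,1],"roll":0,"grip":0},{"xyz":[0,0,0],"roll":0,"grip":0},{"xyz":[0,0,0],"roll":0,"grip":0}]}}

```text
time_s: 35.32
position: [0.5549, -0.0451, 0.1864]
tcp_rot: [[-0.729, 0.685, 0.001], [0.685, 0.729, -0.0], [-0.001, 0.001, -1.0]]
force: [0.9, -0.1, -3.4]
opening: 0.474
grasp_force: 29.9
```

{"name": "move_arm", "arguments": {"increments": [{"xyz":[0,0,3.5],"roll":0,"grip":0},{"xyz":[0,0,3],"roll":0,"grip":0},{"xyz":[0,0,2],"roll":0,"grip":0},{"xyz":[0,0,1.2],"roll":0,"grip":0},{"xyz":[0,0,0],"roll":0,"grip":0}]}}

```text
time_s: 35.73
position: [0.5542, -0.0449, 0.1757]
tcp_rot: [[-0.728, 0.685, -0.001], [0.685, 0.728, 0.0], [0.001, -0.0, -1.0]]
force: [0.4, 0.6, -3.2]
opening: 0.479
grasp_force: 29.9
```

{"name": "move_arm", "arguments": {"increments": [{"xyz":[0,0,0.7],"roll":0,"grip":0},{"xyz":[0,0,0.7],"roll":0,"grip":0},{"xyz":[0,0,0],"roll":0,"grip":0}]}}

```text
time_s: 35.98
position: [0.5549, -0.0452, 0.1753]
tcp_rot: [[-0.729, 0.685, 0.001], [0.685, 0.729, -0.0], [-0.001, 0.0, -1.0]]
force: [-0.5, 1.0, 0.2]
opening: 0.48
grasp_force: 29.9
```

{"name": "move_arm", "arguments": {"increments": [{"xyz":[0,0,0.3],"roll":0,"grip":0},{"xyz":[0,0,0],"roll":0,"grip":78},{"xyz":[0,0,0],"roll":0,"grip":78},{"xyz":[0,0,0],"roll":0,"grip":78},{"xyz":[0,0,0],"roll":0,"grip":78}]}}

```text
time_s: 36.4
position: [0.5547, -0.0451, 0.1745]
tcp_rot: [[-0.729, 0.685, 0.0], [0.685, 0.729, -0.0], [-0.0, 0.0, -1.0]]
force: [0.0, 0.3, -0.5]
opening: 0.695
grasp_force: 0.0
```

{"name": "move_arm", "arguments": {"increments": [{"xyz":[0,0,-10],"roll":0,"grip":78},{"xyz":[0,0,-25],"roll":0,"grip":78},{"xyz":[0,0,-35],"roll":0,"grip":78},{"xyz":[0,0,-35],"roll":0,"grip":78},{"xyz":[0,0,-25],"roll":0,"grip":78}]}}

```text
time_s: 36.82
position: [0.5554, -0.0452, 0.3082]
tcp_rot: [[-0.729, 0.685, 0.004], [0.685, 0.729, -0.001], [-0.004, 0.002, -1.0]]
force: [0.3, -0.1, 0.4]
opening: 0.778
grasp_force: 0.0
```

{"name": "move_arm", "arguments": {"increments": [{"xyz":[-20,-20,0],"roll":0,"grip":78},{"xyz":[-28,-28,0],"roll":0,"grip":78},{"xyz":[-28,-28,0],"roll":0,"grip":78},{"xyz":[-28,-28,0],"roll":0,"grip":78},{"xyz":[-28,-28,0],"roll":0,"grip":78}]}}

```text
time_s: 37.23
position: [0.5602, -0.2332, 0.3056]
tcp_rot: [[-0.729, 0.685, 0.001], [0.685, 0.729, -0.001], [-0.001, 0.0, -1.0]]
force: [0.1, -0.0, -0.5]
opening: 0.783
grasp_force: 0.0
```

{"name": "move_arm", "arguments": {"increments": [{"xyz":[-28,-28,0],"roll":0,"grip":78},{"xyz":[-28,-28,0],"roll":0,"grip":78},{"xyz":[-28,-28,0],"roll":0,"grip":78},{"xyz":[-20,-20,0],"roll":0,"grip":78},{"xyz":[0,0,0],"roll":0,"grip":78}]}}

```text
time_s: 37.65
position: [0.5641, -0.3855, 0.3044]
tcp_rot: [[-0.725, 0.689, 0.001], [0.689, 0.725, -0.004], [-0.004, -0.003, -1.0]]
force: [0.7, 0.8, 0.7]
opening: 0.778
grasp_force: 0.0
```

```bash
python3 - <<'E'
from h import *
state();shaker()
where("media",.142,.021,"s7",(170,60,350,230));where("jar_b",.084,.029);where("amber_b",.104,.0185);where("buffer_b",.122,.0195)
E
```

```text
37.65 [ 0.5641 -0.3855  0.3044] open 0.778 gf 0.0 F [0.7 0.8 0.7] j [-43.6  30.9  67.3  -0.1  81.6 -90. ]
top 34 [ 0.5532 -0.0454] -12.77 med res 0.0007
scene 317 [ 0.5558 -0.0431] -12.74 med res 0.0018
scene 0.89 px 248 159 ((0.5563759803771973, -0.04211566969752312), array([ 0.5555, -0.0417]), 114)
top 0.86 px 192 213 ((0.4499207139015198, 0.25236478447914124), array([0.4487, 0.2523]), 185)
scene 0.88 px 224 259 ((0.4519577622413635, 0.2573924958705902), array([0.4505, 0.2581]), 316)
scene 0.77 px 241 189 ((0.52738356590271, 0.04896949231624603), array([0.5254, 0.0498]), 213)
scene 0.77 px 258 147 ((0.5804435014724731, -0.135323628783226), array([ 0.5785, -0.1363]), 103)
scene 0.62 px 270 181 ((0.45958948135375977, -0.01579500176012516), array([ 0.4558, -0.0116]), 48)
scene 0.95 px 270 181 ((0.46282604336738586, -0.02031790465116501), array([ 0.461 , -0.0197]), 82)
scene 0.81 px 229 152 ((0.646026611328125, -0.06554683297872543), array([ 0.6466, -0.0629]), 74)
top 0.72 px 362 248 ((0.34250661730766296, -0.32711243629455566), array([ 0.3426, -0.3272]), 99)
top 0.58 px 301 202 ((0.4853699803352356, -0.11947248876094818), array([ 0.485 , -0.1203]), 50)
scene 0.69 px 219 171 ((0.6181323528289795, 0.024986160919070244), array([0.6167, 0.0279]), 96)
scene 0.68 px 277 155 ((0.49196064472198486, -0.11103755980730057), array([ 0.4902, -0.1092]), 91)
```

View pics/s7.png

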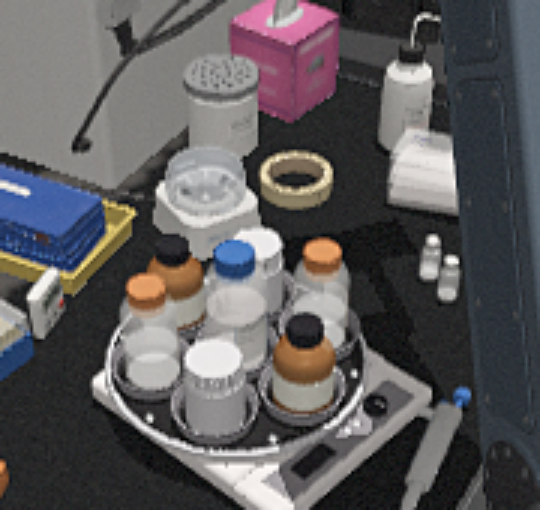

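All seven bottles stand upright, each within a few mm of its cup centre. The blue-capped bottle is in the middle (crop (235,300)), each twin faces its like, and the gripper is clear. I'll hand in.

```bash
python3 -c "
from rig import bot
print(bot.hand_in())"
```

```text
the job is handed in; nothing more can be done
None
```

The shaker is loaded and the job is handed in at about 38 s of robot time: the three twins are in the cups opposite their likes and media is in the middle cup. In the last camera check all seven bottles stood upright within a few mm of their cup centres, but the hand-in gave no verdict.

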